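Unload the glue press of a flute maker's bench

ROBOT

A 7-joint arm with a two-finger parallel gripper is mounted at the origin on the work surface. World frame = base frame: x ahead of the robot, y to its left, z up, the work surface at z = 0. Lengths are in m, angles in rad, forces in N, time in s.
With the tool pointing down it reaches from about 0.425 to 0.875 m from the base axis. Payload 4.7 kg.
Tool frame: the origin (TCP) lies at the very end of the fingers, on their centre line; the grasp point (between the pads) lies 19 mm behind it (arm.grip_point_offset is the distance from the TCP to the grasp point, in m); z points along the fingers, x is the direction in which the jaws open and shut, and the axes are right-handed (so a half turn about z gives the same grasp; the last joint's range is limited). The gripper opens to 87 mm and grips with 3 to 60 N. Pads are 19 mm wide; open, the fingers measure 117 mm over their backs; the gripper's body (75 mm by 190 mm) begins 51 mm behind the grasp point.
Start: joints at [-1.092, 0.321, -0.07, 1.45, 0.023, 1.371, -0.057], TCP at [0.291, 0.581, 0.184] pointing down, gripper open.
Joint ranges: [-2.86, 2.86], [-0.3, 2.09], [-1.38, 1.24], [0.06, 2.45], [-1.56, 4.7], [0.09, 2.05], [-2.69, 2.69]. Speed limits (rad/s): [2.57, 2.57, 3.14, 3.14, 3.14, 3.14, 3.14].

INTERFACE

Orientations are given as a unit quaternion [w, x, y, z].
In Python, from cell import arm, vision gives the robot as it stands. The module is installed in compiled form; this text tells all that it offers.
- The arm moves only by the shell command python3 -m jog 'ROWS' [FORCE]. ROWS is JSON, a list of rows, each a list of 3 entries, a list of its own where there are three numbers: the shift along the tool's x, y, z in m, then the turn, a rotation vector about the tool's x, y, z in degrees, then the opening, from 0 (shut) to 1 (fully open). A call has 1 to 10 rows; each row shifts and turns the pose as measured when the row begins, along the tool's axes as they then stand; what a row does not reach is not made up. A row lasts 1/12 s, in which the tool goes at most 41.7 mm and 7.16 degrees, less where a joint would pass 70% of its speed; a pose out of reach is approached as far as the arm can. A call is refused whole if a number of a shift passes 0.0417 or a number of a turn 7.16, either way. A call with a gripper value outside its range is refused whole. The fingers move at their own pace and stop on an object; FORCE is the grip in N (left out, the last holds). Time passes only in rows, so rows that do not move let the fingers close. It gives the time, the measured TCP pose, the force and the opening at its end, in the units of the state.
- arm.get_obs(): the state, without advancing time (a new reading comes with each control period).
- vision.get_image(name): name is "scene" or "side" or "wrist"; returns a dict with "frame" (480x640x3 uint8, red, green, blue), "vertical_fov" (degrees; the focal length in pixels is half the picture's height over the tangent of half this angle, whatever the lens; pixels are square), "cx", "cy" (the principal point, pixels), "extrinsics" (4x4, takes a point from camera to world coordinates); the wrist camera has in their place "mount" (4x4, takes a point from camera to tool coordinates, whose origin is the TCP and whose axes are the tool frame's). Camera axes: x right, y down, z forward; pixel columns grow to the right and rows downward; lengths in m; the calibration is good to about 2 mm. A picture is of the moment at which its call begins: read the wrist's pose just before it. There is no depth.
- arm.job_done(): hands the job in, once; it reports no verdict.
The state is a dict: "time": time; "joint_pos": joint angles; "dq": joint speeds; "effort": joint torques, N m; "position": TCP position; "orientation": TCP orientation; "wrist_force": force on the tool from outside, world axes, zero at the start; "wrist_torque": the same for the moment, N m; "grip_width": finger opening in m.
Only numpy, scipy, OpenCV 4.12 (cv2) and the standard library are available. Lean on these libraries where they do the work, as an engineer would, in place of code of your own. Each camera call takes 0.05 s, during which the arm holds its last target.

TASK

The glue on the flute-stand foot has set: take the pressing stack apart from the top down, putting each thing away and letting it go before you take the next. The small knob weight goes into the smaller round well, the big flat weight into the larger round well, the pressing block flat into the oblong tray, and last the glued wooden cross flat and centred on the slatted drying rack. Set everything down without dropping or tipping it over, and leave the dish, bottle, brush and mallet where they are.

Things in the scene. Friction and masses are not known exactly. Their poses are not given: they have to be found in the camera images.
- press_board: Glue-up board the stack stands on: square white-faced plywood board, 152 x 152 x 18 mm, fixed to the bench. Origin: centre of its underside, on the bench; z up.
- stand_foot: The glued piece, bottom of the stack: a flat pale wooden cross (half-lapped foot of a flute stand), two bars each 144 mm long, 32 mm wide, 20 mm thick, crossing at right angles at their middles, about 0.1 kg. Origin: centre of its underside; x and y lie along the two bars, z up. At the start it lies flat on the press board, its four ends sticking out from under the pressing block.
- pressing_block: Plain wooden pressing block on the middle of the cross: 96 (x) x 56 (y) x 24 (z) mm, with a thin cork sole, about 0.09 kg. Its length lies roughly along the x bar of the cross. Origin: centre of its underside; z up.
- big_weight: Large dark iron weight lying on the pressing block: a plain flat disc, 62 mm diameter, 32 mm high, flat top, no knob, about 0.7 kg. Origin: centre of its underside; z up.
- small_weight: Small dark iron knob weight, top of the stack, standing on the big one: body 46 mm diameter and 24 mm high, above it a 16 mm neck (27 to 36 mm up) and a 25 mm diameter knob (40 to 50 mm up), 50 mm high in all, about 0.32 kg. Origin: centre of its underside; z up.
- small_well: Resting place of the small weight: pale wooden block 88 x 88 x 22 mm, fixed to the bench, with a round well 62 mm wide and 10 mm deep with a grey felt floor in the middle of its top (well floor 12 mm above the bench). Origin: centre of its underside; z up.
- big_well: Resting place of the big weight: pale wooden block 110 x 110 x 22 mm, fixed to the bench, with a round well 78 mm wide and 10 mm deep with a grey felt floor in the middle of its top (well floor 12 mm above the bench). Origin: centre of its underside; z up.
- block_tray: Resting place of the pressing block: shallow oblong wooden tray, fixed to the bench, 128 (x) x 88 (y) mm outside, 112 x 72 mm inside; its floor is 6 mm and its lips 13 mm above the bench. Origin: centre of its underside; x along its length, z up.
- drying_rack: Slatted wooden drying rack for the glued cross, fixed to the bench: 160 x 160 mm, five slats 20 mm wide at 35 mm pitch running along y; slat tops 28 mm above the bench. Origin: centre of its underside; z up.
There are look-alikes about, which are no part of the job. Leave any blue or yellow look-alike of the big_well alone.

How it is judged:
On the way, in this order (a step that is already met when the one before it is completed fails the run):
1. the small knob weight stands in its well, let go (horizontal distance between small_weight and small_well below 0.012 m and z of small_weight in the frame of small_well between 0.009 and 0.015 m and angle between small_weight's own z axis and vertical below 0.08 rad and linear speed of small_weight below 0.02 m/s and contact force between the fingers and small_weight below 0.3 N), for 0.2 s.
2. the big disc weight lies in its well, let go (horizontal distance between big_weight and big_well below 0.012 m and z of big_weight in the frame of big_well between 0.009 and 0.015 m and angle between big_weight's own z axis and vertical below 0.08 rad and linear speed of big_weight below 0.02 m/s and contact force between the fingers and big_weight below 0.3 N), for 0.2 s.
3. the pressing block lies flat in its tray, let go (horizontal distance between pressing_block and block_tray below 0.014 m and z of pressing_block in the frame of block_tray between 0.003 and 0.009 m and angle between pressing_block's own z axis and vertical below 0.08 rad and linear speed of pressing_block below 0.02 m/s and contact force between the fingers and pressing_block below 0.3 N), for 0.2 s.
4. the glued cross lies flat on the middle of the drying rack, let go (horizontal distance between stand_foot and drying_rack below 0.015 m and z of stand_foot in the frame of drying_rack between 0.025 and 0.031 m and angle between stand_foot's own z axis and vertical below 0.08 rad and linear speed of stand_foot below 0.02 m/s and contact force between the fingers and stand_foot below 0.3 N), for 0.2 s.
At the end, for the whole second after the job is handed in: Small weight seated in the small well, big weight in the large well (within 12 mm of centre, 3 mm of the floor), pressing block flat in the tray (14 mm), cross flat on the drying rack (middle within 15 mm of its centre); all upright within 0.08 rad, at rest and released (all of step 1 and all of step 2 and all of step 3 and all of step 4); the robot touches nothing.
It fails at once if one of the things is dropped: falls freely by more than about 2 cm ((contact force between anything else and small_weight below 0.02 N and linear speed of small_weight above 0.6 m/s) or (contact force between anything else and big_weight below 0.02 N and linear speed of big_weight above 0.6 m/s) or (contact force between anything else and pressing_block below 0.02 N and linear speed of pressing_block above 0.6 m/s) or (contact force between anything else and stand_foot below 0.02 N and linear speed of stand_foot above 0.6 m/s)).
It fails at once if one of the things is tipped over (angle between any of small_weight, big_weight, pressing_block, stand_foot's own z axis and vertical above 0.8 rad).
It fails at once if the dish, bottle, brush or mallet is pushed out of its place (by more than 25 mm) (distance of any of lacquer_dish, glue_bottle, glue_brush, mallet from where it was at the start of the episode above 0.025 m).
It also fails if it takes over 128 s, if anything falls off the work surface, if the arm or the gripper's body presses on something with over 40 N, if the wrist force passes 120 N, or if a joint passes its speed limit or range.

## Working session

There is one attempt and no reset: what is moved stays moved. The work goes in short steps, Python scripts to look and compute and a shell command to move; the robot and the scene stay as the last step left them, time stands still between calls to the robot, and variables do not carry over. Pictures are saved under pics/ and viewed, and the job is handed in when it is done.

```bash
mkdir -p pics; ls
python3 - <<'E'
from cell import arm, vision
import cv2
o=arm.get_obs()
for k,v in o.items(): print(k,v)
print(arm.grip_point_offset)
for n in ["scene","side","wrist"]:
    d=vision.get_image(n)
    cv2.imwrite(f"pics/{n}0.png",d["frame"][:,:,::-1])
    print(n,d["vertical_fov"],d["cx"],d["cy"],d.get("extrinsics",d.get("mount")))
E
```

```text
pics
time 0.0
joint_pos [-1.09194339  0.32181793 -0.07009853  1.45172103  0.02259602  1.37076653
 -0.05690451]
dq [ 1.17294485e-03  2.19062699e-04  3.13981468e-04  2.80759644e-03
 -2.45848703e-04  8.82921390e-05 -1.16674089e-03]
effort [-7.46390360e-04 -4.91277838e+01 -4.04345104e-01 -3.12532496e+01
 -6.39301445e-02  4.36713675e-02  1.77364564e-04]
position [0.29108375 0.58046513 0.18314187]
orientation [ 5.43884699e-04  8.50930496e-01  5.25277416e-01 -7.94449327e-04]
wrist_force [ 0.16036442  0.39769561 -0.09299784]
wrist_torque [-0.01301041  0.00056947 -0.02015111]
grip_width 0.08705247738594495
0.0187
scene 52.24623394358088 325.2254950607355 238.6900037927666 [[ 0.78185258  0.32094167 -0.53451191  1.24029135]
 [ 0.62333809 -0.4195797   0.65985037 -0.75063707]
 [-0.01249686 -0.84908734 -0.52810464  0.70130401]
 [ 0.          0.          0.          1.        ]]
side 55.12074967822639 311.2290032187088 245.7470655027762 [[ 0.88765104 -0.30997437  0.34057529  0.2958954 ]
 [-0.46025951 -0.62185859  0.63360324 -0.63474128]
 [ 0.0153889  -0.71917159 -0.69466208  0.79487333]
 [ 0.          0.          0.          1.        ]]
wrist 68.82926645043169 317.1561130447364 247.16413481950985 [[ 9.99999844e-01 -4.58376118e-04  3.18643899e-04  4.22407370e-04]
 [ 3.68736815e-04  9.70905606e-01  2.39462249e-01 -6.47132450e-02]
 [-4.19136924e-04 -2.39462094e-01  9.70905623e-01 -1.99191380e-01]
 [ 0.00000000e+00  0.00000000e+00  0.00000000e+00  1.00000000e+00]]
```

View pics/scene0.png

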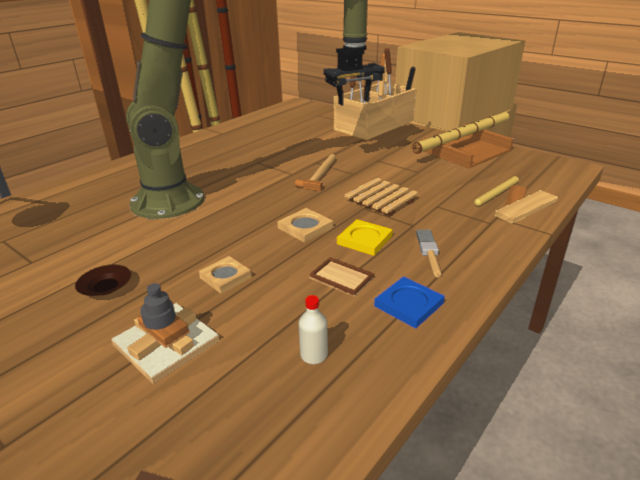

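View pics/side0.png

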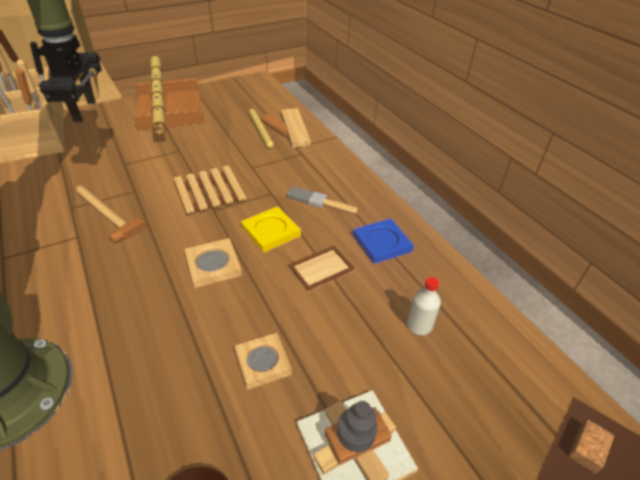

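View pics/wrist0.png

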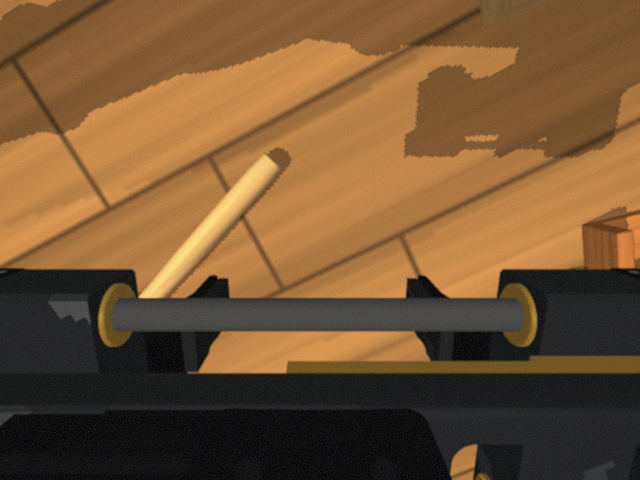

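```bash
cat > h.py <<'E'
import numpy as np, cv2
from cell import arm, vision
from scipy.spatial.transform import Rotation as R
def K(d):
    f=240/np.tan(np.radians(d["vertical_fov"])/2); return f,d["cx"],d["cy"]
def obs():
    o=arm.get_obs(); q=o["orientation"]; T=np.eye(4); T[:3,:3]=R.from_quat([q[1],q[2],q[3],q[0]]).as_matrix(); T[:3,3]=o["position"]; return o,T
def get(n):
    o,T=obs(); d=vision.get_image(n)
    d["E"]=np.array(d["extrinsics"]) if "extrinsics" in d else T@np.array(d["mount"])
    return d
def ray(d,u,v):
    f,cx,cy=K(d); E=np.array(d["E"]); r=E[:3,:3]@np.array([(u-cx)/f,(v-cy)/f,1]); return E[:3,3],r
def onz(d,u,v,z):
    c,r=ray(d,u,v); return c+r*(z-c[2])/r[2]
def proj(d,p):
    f,cx,cy=K(d); q=np.linalg.inv(d["E"])@np.append(p,1); return np.array([f*q[0]/q[2]+cx,f*q[1]/q[2]+cy])
E
python3 - <<'E'
from h import *
import cv2
s=get("scene"); t=get("side")
np.save("s.npy",s,allow_pickle=True); np.save("t.npy",t,allow_pickle=True)
def crop(d,x,y,w,h,k,n):
    c=cv2.resize(d["frame"][y:y+h,x:x+w,::-1],None,fx=k,fy=k,interpolation=cv2.INTER_CUBIC); cv2.imwrite(n,c)
crop(s,100,260,160,120,5,"pics/sc_stack.png"); crop(s,190,170,260,160,3,"pics/sc_wells.png")
crop(t,280,370,160,110,5,"pics/si_stack.png"); crop(t,160,150,260,240,2.5,"pics/si_wells.png")
E
```

```text
(no output)
```

View pics/sc_stack.png

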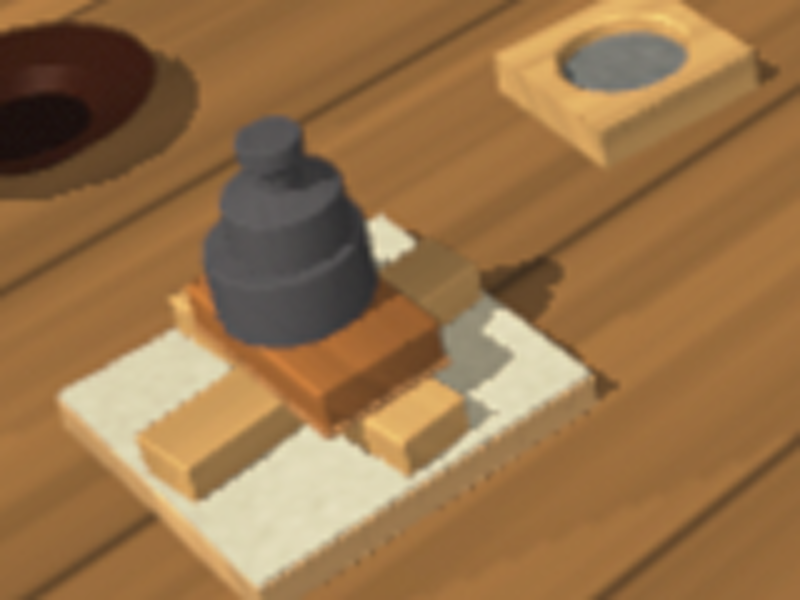

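View pics/sc_wells.png

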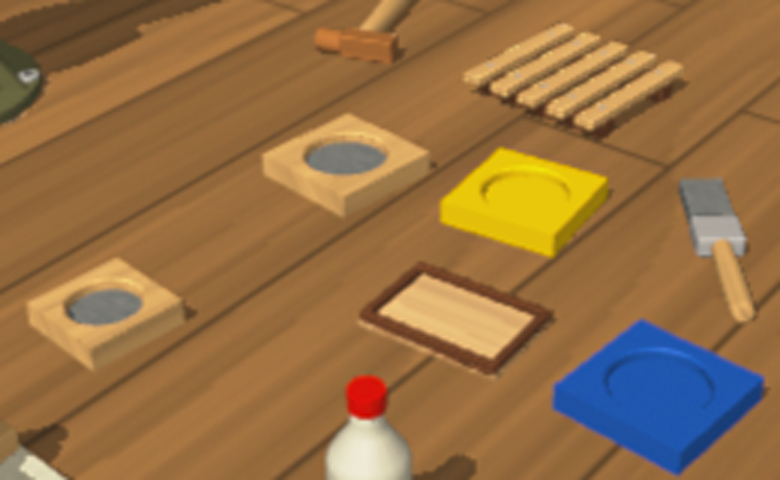

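View pics/si_stack.png

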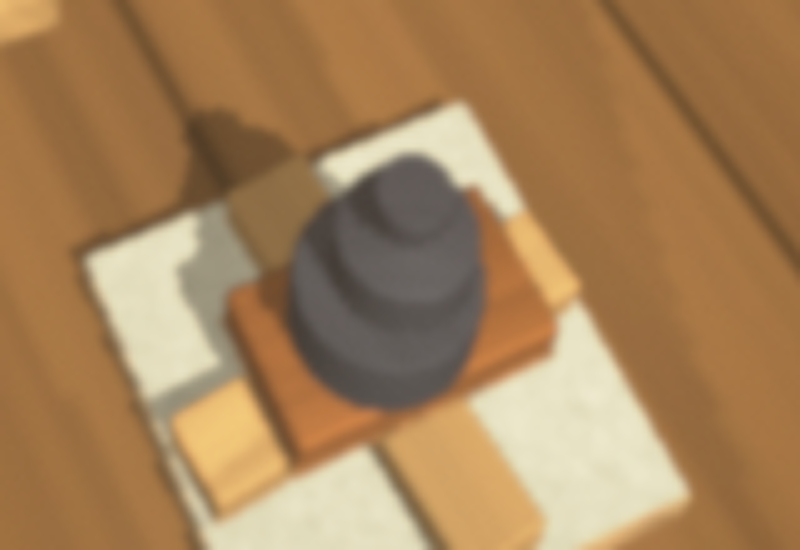

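View pics/si_wells.png

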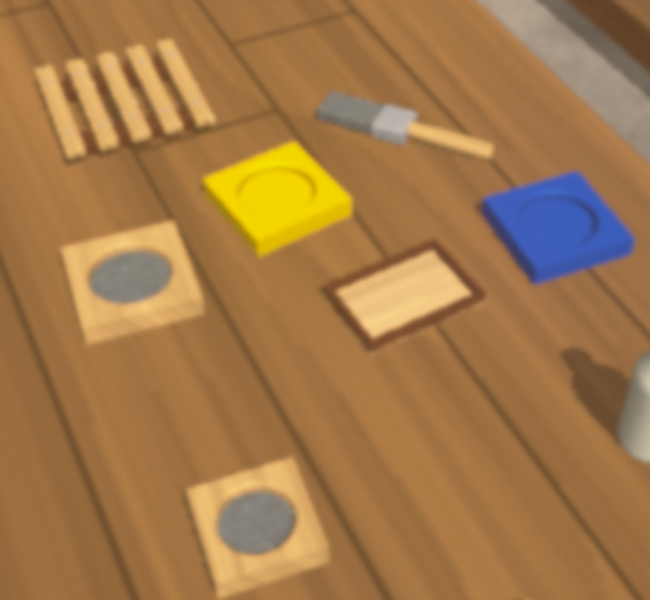

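Run:
```python
from h import *
s=np.load("s.npy",allow_pickle=True).item(); t=np.load("t.npy",allow_pickle=True).item()
def quad(d,pts,off,k,z,name):
    P=np.array([onz(d,off[0]+(x+.5)/k-.5,off[1]+(y+.5)/k-.5,z)[:2] for x,y in pts])
    e=np.roll(P,-1,0)-P
    a=np.degrees(np.arctan2(e[:,1],e[:,0]))
    print(name,"c",P.mean(0).round(4),"sides",(np.linalg.norm(e,axis=1)*1000).round(0),"ang",(a%90).round(1),a.round(0))
so=(190,170);to=(160,150)
quad(s,[(28,309),(118,258),(184,305),(93,347)],so,3,.022,"smallwell s")
quad(t,[(187,491),(292,459),(328,545),(218,578)],to,2.5,.022,"smallwell t")
quad(s,[(263,161),(348,115),(430,160),(344,195)],so,3,.022,"bigwell s")
quad(t,[(62,246),(174,222),(204,297),(83,330)],to,2.5,.022,"bigwell t")
quad(s,[(360,316),(421,263),(552,315),(490,368)],so,3,.013,"tray s")
quad(t,[(324,289),(434,241),(485,295),(371,348)],to,2.5,.013,"tray t")
quad(s,[(465,77),(570,25),(683,66),(583,122)],so,3,.028,"rack s")
quad(t,[(38,67),(170,39),(214,122),(72,158)],to,2.5,.028,"rack t")
ss=(100,260);ts=(280,370)
quad(s,[(60,395),(375,215),(595,375),(262,580)],ss,5,.018,"board s")
def pt(d,x,y,o,k,z,n): print(n,onz(d,o[0]+(x+.5)/k-.5,o[1]+(y+.5)/k-.5,z).round(4))
pt(s,269,134,ss,5,.144,"knob s"); pt(t,418,195,ts,5,.144,"knob t")
pt(t,80,255,ts,5,.018,"boardL t");pt(t,462,102,ts,5,.018,"boardT t");pt(t,690,492,ts,5,.018,"boardR t")
# block corners z=.062
for x,y in [(187,288),(325,405),(445,330)]: pt(s,x,y,ss,5,.062,"blk s")
for x,y in [(230,298),(300,452),(555,328),(473,190)]: pt(t,x,y,ts,5,.062,"blk t")
```

```text
smallwell s c [ 0.4535 -0.1611] sides [93. 93. 82. 79.] ang [88.8 81.7 79.2 88.9] [  89.   -8. -101.  179.]
smallwell t c [ 0.4483 -0.1609] sides [87. 84. 85. 82.] ang [83.7 84.6 82.  85.6] [ -6. -95. 172.  86.]
bigwell s c [0.4531 0.1331] sides [116. 119.  98.  99.] ang [87.8 80.  76.6 89.8] [  88.  -10. -103.  180.]
bigwell t c [0.4473 0.1353] sides [108. 108. 111. 114.] ang [81.6 84.5 84.6 83. ] [ -8. -95. 175.  83.]
tray s c [0.6743 0.0067] sides [ 89. 128.  85. 121.] ang [5.1 2.4 0.5 4.3] [  95.    2.  -90. -176.]
tray t c [0.6683 0.0058] sides [125.  85. 125.  85.] ang [4.8 4.8 4.6 4.3] [   5.  -85. -175.   94.]
rack s c [0.5317 0.3998] sides [169. 147. 163. 147.] ang [84.4 84.6 84.3 86.8] [ 84.  -5. -96. 177.]
rack t c [0.5272 0.3946] sides [153. 169. 153. 173.] ang [85.2 86.1 86.7 86. ] [ -5. -94. 177.  86.]
board s c [ 0.5238 -0.384 ] sides [148. 155. 148. 148.] ang [87.4 87.  84.8 87. ] [ 87.  -3. -95. 177.]
knob s [ 0.5256 -0.383   0.144 ]
knob t [ 0.5233 -0.3865  0.144 ]
boardL t [ 0.4503 -0.3037  0.018 ]
boardT t [ 0.601  -0.3152  0.018 ]
boardR t [ 0.5921 -0.4653  0.018 ]
blk s [ 0.4806 -0.4086  0.062 ]
blk s [ 0.5796 -0.415   0.062 ]
blk s [ 0.5817 -0.3613  0.062 ]
blk t [ 0.4787 -0.3575  0.062 ]
blk t [ 0.4746 -0.41    0.062 ]
blk t [ 0.5674 -0.4138  0.062 ]
blk t [ 0.5695 -0.3622  0.062 ]
```

```bash
python3 -m jog '[[[0,0,-0.04],[0,0,0],1],[[0,0,-0.04],[0,0,0],1],[[0,0,-0.04],[0,0,0],1],[[0,0,-0.02],[0,0,-6],1],[[0,0,0],[0,0,-6],1],[[0,0,0],[0,0,-6],1],[[0,0,0],[0,0,-6],1]]'
cat > where.py <<'E'
from h import *
import sys
o,T=obs()
print("t",round(o["time"],2),"p",T[:3,3].round(4),"xyaw",np.degrees(np.arctan2(T[1,0],T[0,0])).round(2),"zaxis",T[:3,2].round(4),"w",round(o["grip_width"],4),"F",np.round(o["wrist_force"],2))
if len(sys.argv)>3:
    tgt=np.array([float(a) for a in sys.argv[1:4]]); print("tool shift",(T[:3,:3].T@(tgt-T[:3,3])).round(4))
E
python3 where.py 0.47 0.1 0.32
```

```text
time: 0.83
position: [0.2904, 0.5791, 0.3271]
orientation: [0.001, 0.718, 0.697, -0.003]
wrist_force: [0.0, 0.2, -0.2]
grip_width: 0.0873
t 0.83 p [0.2904 0.5791 0.3271] xyaw 88.3 zaxis [-0.003 -0.007 -1.   ] w 0.0873 F [ 0.01  0.16 -0.24]
tool shift [-0.4735  0.1937  0.0099]
```

```bash
python3 -m jog '[[[-0.037,0.015,0],[0,0,0],1],[[-0.037,0.015,0],[0,0,0],1],[[-0.037,0.015,0],[0,0,0],1],[[-0.037,0.015,0],[0,0,0],1],[[-0.037,0.015,0],[0,0,0],1],[[-0.037,0.015,0],[0,0,0],1],[[-0.037,0.015,0],[0,0,0],1],[[-0.037,0.015,0],[0,0,0],1],[[-0.037,0.015,0],[0,0,0],1],[[-0.037,0.015,0],[0,0,0],1]]'
python3 where.py 0.47 0.1 0.32;  python3 - <<'E'
from h import *
d=get("wrist"); np.save("w1.npy",d,allow_pickle=True); cv2.imwrite("pics/w1.png",d["frame"][:,:,::-1])
E
```

```text
time: 1.67
position: [0.4311, 0.201, 0.3233]
orientation: [-0.002, 0.708, 0.706, -0.005]
wrist_force: [0.6, 1.2, -0.5]
grip_width: 0.0873
t 1.67 p [0.4311 0.201  0.3233] xyaw 89.81 zaxis [-0.0096 -0.0045 -0.9999] w 0.0873 F [ 0.6   1.22 -0.47]
tool shift [-0.1008  0.0393  0.0034]
```

View pics/w1.png

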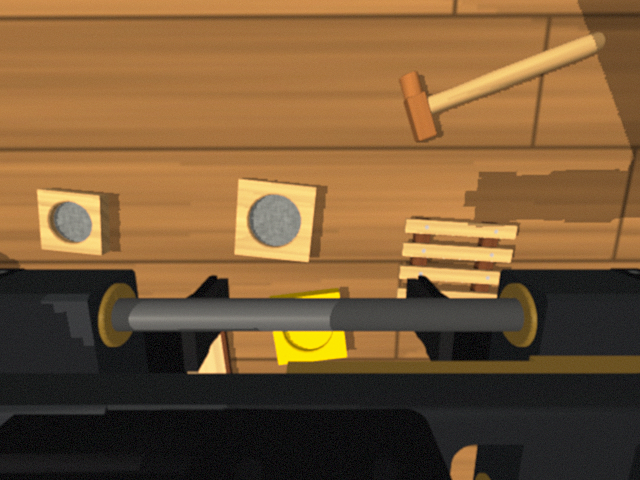

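```bash
cat > felt.py <<'E'
from h import *
def felts(d,roi=(0,0,640,260),amin=300):
    f=d["frame"]; hsv=cv2.cvtColor(f,cv2.COLOR_RGB2HSV)
    m=((hsv[...,1]<60)&(hsv[...,2]>60)&(hsv[...,2]<190)).astype(np.uint8)
    mm=np.zeros_like(m); x0,y0,x1,y1=roi; mm[y0:y1,x0:x1]=m[y0:y1,x0:x1]
    mm=cv2.morphologyEx(mm,cv2.MORPH_CLOSE,np.ones((5,5)))
    cs,_=cv2.findContours(mm,cv2.RETR_EXTERNAL,cv2.CHAIN_APPROX_NONE)
    for c in cs:
        if cv2.contourArea(c)<amin: continue
        e=cv2.fitEllipse(c); u,v=e[0]
        P=np.array([onz(d,*p[0],.012)[:2] for p in c])
        print("ellipse",np.round(e[0],1),np.round(e[1],1),"->z12",onz(d,u,v,.012)[:2].round(4),"extent",np.ptp(P,axis=0).round(4))
E
python3 - <<'E'
from felt import *
for n,r in (("w1",(0,0,640,260)),("s",(190,200,350,300)),("t",(160,220,320,400))):
    d=np.load(n+".npy",allow_pickle=True).item(); print(n); felts(d,r,100 if n!="w1" else 300)
E
```

```text
w1
ellipse [ 72.4 221.5] [32.9 41.2] ->z12 [ 0.4495 -0.1618] extent [0.0583 0.0533]
ellipse [274.5 219.9] [48.8 50.6] ->z12 [0.448  0.1371] extent [0.0744 0.0726]
s
ellipse [224.5 272. ] [10.  22.6] ->z12 [ 0.4444 -0.1564] extent [0.0485 0.049 ]
ellipse [304.7 222.5] [ 9.3 24.1] ->z12 [0.4427 0.1431] extent [0.0633 0.0608]
t
ellipse [261.9 358.6] [22.2 28.5] ->z12 [ 0.4478 -0.1591] extent [0.0557 0.0513]
ellipse [211.9 260.5] [17.6 30.2] ->z12 [0.4467 0.1395] extent [0.0705 0.0619]
```

```bash
python3 -m jog '[[[-0.038,0.005,0],[0,0,0],1],[[-0.038,0.005,0],[0,0,0],1],[[-0.038,0.005,0],[0,0,0],1],[[-0.038,0.005,0],[0,0,0],1],[[-0.038,0.005,0],[0,0,0],1],[[-0.038,0.005,0],[0,0,0],1],[[-0.038,0.005,0],[0,0,0],1],[[-0.038,0.005,0],[0,0,0],1],[[-0.038,0.005,0],[0,0,0],1],[[0,0,0],[0,0,0],1]]'
python3 where.py 0.5 -0.385 0.30;  python3 - <<'E'
from felt import *
d=get("wrist"); np.save("w2.npy",d,allow_pickle=True); cv2.imwrite("pics/w2.png",d["frame"][:,:,::-1])
felts(d)
E
```

```text
time: 2.55
position: [0.4718, -0.1609, 0.3264]
orientation: [0.002, 0.715, 0.699, -0.004]
wrist_force: [-1.4, 0.0, 0.8]
grip_width: 0.0873
t 2.55 p [ 0.4718 -0.1609  0.3264] xyaw 88.74 zaxis [-0.0024 -0.0081 -1.    ] w 0.0873 F [-1.35  0.03  0.81]
tool shift [-0.2232  0.0332  0.0282]
ellipse [143.2 248.1] [27.9 48.1] ->z12 [ 0.5292 -0.4282] extent [0.0427 0.0746]
ellipse [196.7 232.2] [37.5 65.4] ->z12 [ 0.5064 -0.3443] extent [0.095  0.0642]
ellipse [318.8 191. ] [39.9 40.2] ->z12 [ 0.4492 -0.1601] extent [0.0579 0.0583]
ellipse [526.1 185.6] [46.3 54.6] ->z12 [0.4481 0.1388] extent [0.0729 0.071 ]
```

View pics/w2.png

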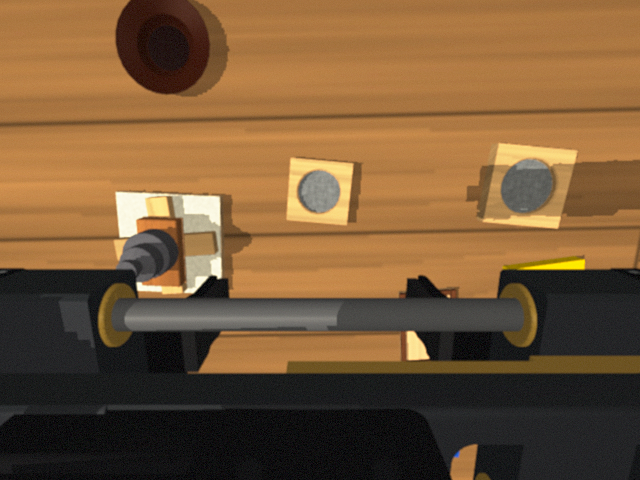

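```bash
python3 -m jog '[[[-0.038,0.003,0],[0,0,0],1],[[-0.038,0.003,0],[0,0,0],1],[[-0.038,0.003,0],[0,0,0],1],[[-0.038,0.003,0],[0,0,0],1],[[-0.038,0.003,0],[0,0,0],1],[[-0.035,0.003,0],[0,0,0],1],[[0,0,0],[0,0,0],1],[[0,0,0],[0,0,0],1]]'
python3 where.py 0.525 -0.385 0.30;  python3 - <<'E'
from felt import *
d=get("wrist"); np.save("w3.npy",d,allow_pickle=True); cv2.imwrite("pics/w3.png",d["frame"][:,:,::-1])
E
```

```text
time: 3.27
position: [0.4945, -0.3757, 0.3229]
orientation: [-0.002, 0.707, 0.708, -0.001]
wrist_force: [0.2, -0.1, -0.3]
grip_width: 0.0868
t 3.27 p [ 0.4945 -0.3757  0.3229] xyaw 90.09 zaxis [-0.0042  0.0024 -1.    ] w 0.0868 F [ 0.19 -0.06 -0.34]
tool shift [-0.0094  0.0305  0.0227]
```

View pics/w3.png

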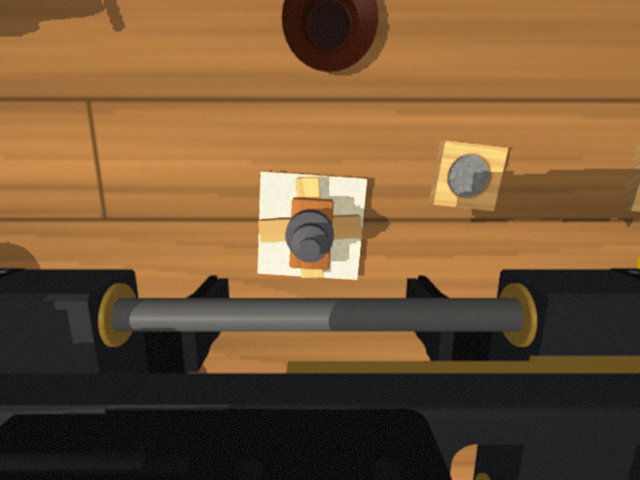

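Run:
```python
from h import *
d=np.load("w3.npy",allow_pickle=True).item()
c=cv2.resize(d["frame"][165:285,250:380,::-1],None,fx=5,fy=5,interpolation=cv2.INTER_CUBIC)
c=np.clip(c.astype(float)*1.3,0,255).astype(np.uint8)
cv2.imwrite("pics/w3c.png",c)
```

```text
(no output)
```

View pics/w3c.png

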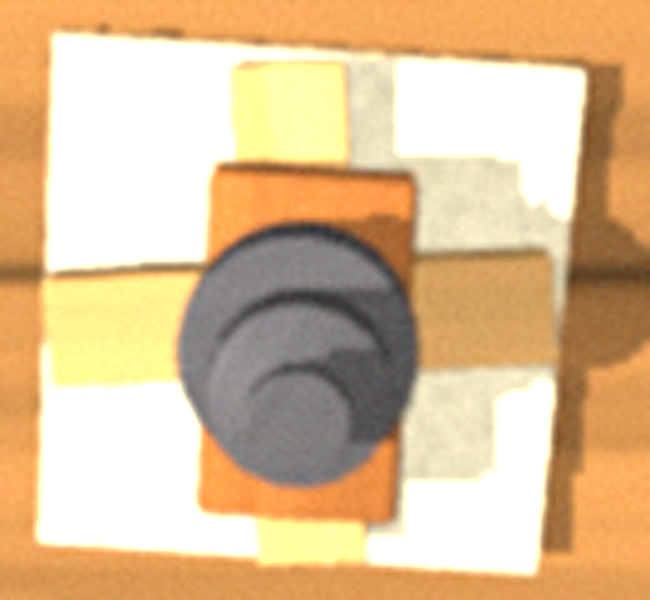

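```bash
python3 - <<'E'
from h import *
d=np.load("w3.npy",allow_pickle=True).item()
def p(x,y,z): return onz(d,250+(x+.5)/5-.5,165+(y+.5)/5-.5,z)[:2]
print("knob",p(299,419,.144).round(4))
q=[p(x,y,.062) for x,y in [(213,165),(413,172),(398,520),(200,508)]]
print("block",np.mean(q,0).round(4),np.diff(q,axis=0).round(4).tolist())
l=(p(47,272,.038)+p(55,384,.038))/2; r=(p(550,248,.038)+p(556,362,.038))/2
u=(p(235,65,.038)+p(347,62,.038))/2; b=(p(260,563,.038)+p(365,560,.038))/2
print("cross l r u b",l,r,u,b,(l+r)/2,(u+b)/2,np.linalg.norm(l-r),np.linalg.norm(u-b),np.degrees(np.arctan2(*(r-l))),np.degrees(np.arctan2(*(b-u)[::-1])))
print("big left/right",p(178,345,.094),p(417,345,.094), "top(back edge)",p(298,225,.094))
E
python3 where.py 0.5245 -0.384 0.30
```

```text
knob [ 0.5239 -0.3835]
block [ 0.5238 -0.3831] [[0.0018, 0.0523], [0.0951, -0.003], [-0.0034, -0.0543]]
cross l r u b [ 0.52385371 -0.45513935] [ 0.51720095 -0.31418091] [ 0.45068578 -0.38732497] [ 0.59266039 -0.38179631] [ 0.52052733 -0.38466013] [ 0.52167308 -0.38456064] 0.14111534202190149 0.14208221426105266 -2.702160946106622 2.230040796774116
big left/right [ 0.51727681 -0.4145284 ] [ 0.51723778 -0.35496001] top(back edge) [ 0.48725992 -0.38450267]
t 3.32 p [ 0.4942 -0.3756  0.3226] xyaw 90.11 zaxis [-0.0046  0.0022 -1.    ] w 0.0867 F [ 0.19 -0.54 -0.31]
tool shift [-0.0085  0.0304  0.0224]
```

```bash
python3 -m jog '[[[-0.0045,0.015,0],[0,0,0],1],[[-0.0045,0.015,0],[0,0,0],1],[[0,0,0.04],[0,0,0],1],[[0,0,0.04],[0,0,0],1],[[0,0,0.035],[0,0,0],1],[[0,0,0.02],[0,0,0],1],[[0,0,0],[0,0,0],1],[[0,0,0],[0,0,0],1]]'
python3 where.py 0.524 -0.384 0.122
python3 - <<'E'
from h import *
for n in ("scene","side"):
  d=get(n); 
  c=d["frame"][200:400,80:300] if n=="scene" else d["frame"][300:480,250:450]
  cv2.imwrite(f"pics/{n}4.png",cv2.resize(c[:,:,::-1],None,fx=3,fy=3,interpolation=cv2.INTER_CUBIC))
E
```

```text
time: 3.98
position: [0.5356, -0.3654, 0.1864]
orientation: [-0.001, 0.698, 0.716, 0.007]
wrist_force: [0.0, 0.3, 0.5]
grip_width: 0.0869
t 3.98 p [ 0.5356 -0.3654  0.1864] xyaw 91.42 zaxis [ 0.0076  0.0108 -0.9999] w 0.0869 F [0.03 0.29 0.5 ]
tool shift [-0.019  -0.0126  0.0641]
```

View pics/side4.png

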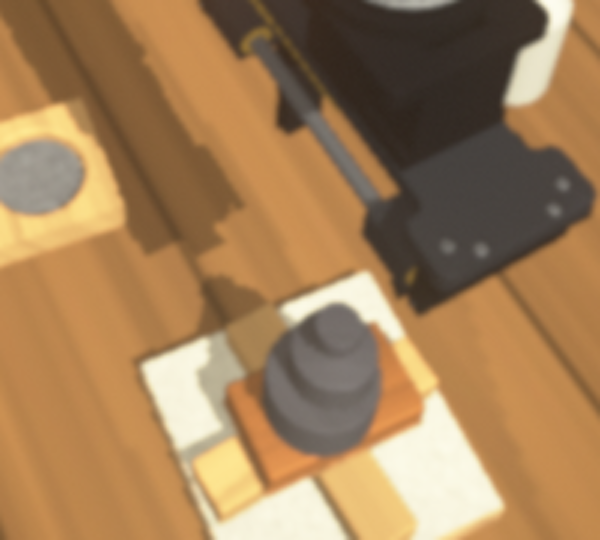

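View pics/scene4.png

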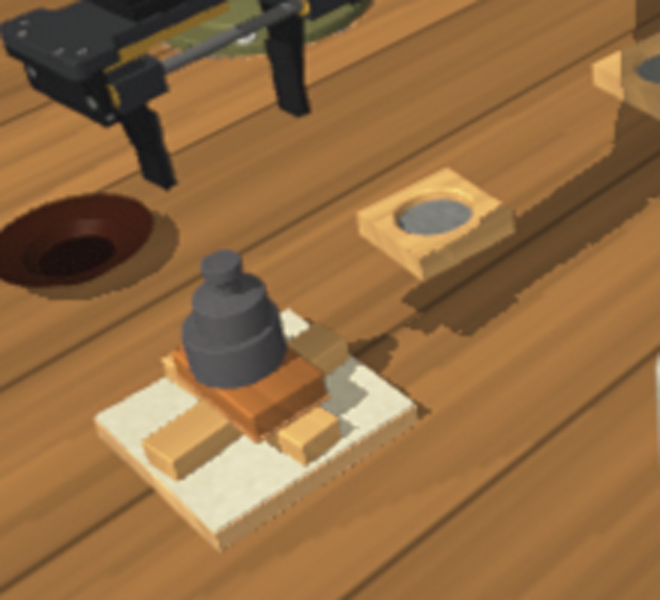

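```bash
cat >> where.py <<'E'
yaw=float(sys.argv[4]) if len(sys.argv)>4 else np.degrees(np.arctan2(T[1,0],T[0,0]))
a=np.radians(yaw); x=np.array([np.cos(a),np.sin(a),0]); z=np.array([0,0,-1.]); G=np.c_[x,np.cross(z,x),z]
print("tool turn deg",np.degrees(R.from_matrix(T[:3,:3].T@G).as_rotvec()).round(2))
E
python3 -m jog '[[[-0.0095,-0.006,0],[0.25,-0.35,0.5],1],[[-0.0095,-0.006,0.01],[0.25,-0.3,0.5],1],[[0,0,0.01],[0,0,0],1],[[0,0,0],[0,0,0],1],[[0,0,0],[0,0,0],1]]'
python3 where.py 0.524 -0.384 0.122 90
```

```text
time: 4.5
position: [0.5259, -0.3909, 0.1728]
orientation: [0.007, 0.705, 0.709, -0.0]
wrist_force: [0.1, -0.9, 0.5]
grip_width: 0.0869
t 4.5 p [ 0.5259 -0.3909  0.1728] xyaw 90.26 zaxis [ 0.0093 -0.0095 -0.9999] w 0.0869 F [ 0.06 -0.88  0.52]
tool shift [ 0.0074 -0.0023  0.0507]
tool turn deg [0.53 0.54 0.26]
```

```bash
python3 -m jog '[[[0.006,-0.002,0],[0.5,0.5,0],1],[[0,0,0],[0,0,0],1],[[0,0,0],[0,0,0],1],[[0,0,0],[0,0,0],1]]'
python3 where.py 0.524 -0.384 0.122 90
```

```text
time: 4.83
position: [0.5235, -0.3847, 0.1729]
orientation: [-0.0, 0.706, 0.708, 0.0]
wrist_force: [0.0, 0.4, -0.7]
grip_width: 0.0873
t 4.83 p [ 0.5235 -0.3847  0.1729] xyaw 90.2 zaxis [-3.e-04  3.e-04 -1.e+00] w 0.0873 F [ 0.03  0.38 -0.68]
tool shift [0.0007 0.0005 0.0509]
tool turn deg [-0.02 -0.02  0.2 ]
```

```bash
python3 -m jog '[[[0,0,0.015],[0,0,0],1],[[0,0,0.015],[0,0,0],1],[[0,0,0.01],[0,0,0],1],[[0,0,0],[0,0,0],1],[[0,0,0],[0,0,0],1]]'
python3 where.py 0.524 -0.384 0.122 90
```

```text
time: 5.25
position: [0.5253, -0.3845, 0.1331]
orientation: [0.001, 0.705, 0.709, 0.001]
wrist_force: [-0.8, 0.4, -0.6]
grip_width: 0.0869
t 5.25 p [ 0.5253 -0.3845  0.1331] xyaw 90.31 zaxis [ 0.0027 -0.001  -1.    ] w 0.0869 F [-0.83  0.36 -0.6 ]
tool shift [ 0.0006 -0.0013  0.0111]
tool turn deg [0.15 0.06 0.31]
```

```bash
python3 -m jog '[[[0,-0.001,0.006],[0,0,0],1],[[0,0,0.005],[0,0,0],1],[[0,0,0],[0,0,0],1],[[0,0,0],[0,0,0],1]]' 10
python3 where.py 0.524 -0.384 0.122 90
python3 - <<'E'
from h import *
for n in ("scene","side"):
  d=get(n); 
  c=d["frame"][230:380,80:280] if n=="scene" else d["frame"][330:480,250:450]
  cv2.imwrite(f"pics/{n}5.png",cv2.resize(c[:,:,::-1],None,fx=3,fy=3,interpolation=cv2.INTER_CUBIC))
E
```

```text
time: 5.58
position: [0.5251, -0.3851, 0.1227]
orientation: [0.002, 0.705, 0.709, 0.001]
wrist_force: [0.2, 1.4, 0.6]
grip_width: 0.0873
t 5.58 p [ 0.5251 -0.3851  0.1227] xyaw 90.33 zaxis [ 0.0045 -0.0022 -1.    ] w 0.0873 F [0.15 1.42 0.6 ]
tool shift [ 0.0011 -0.0011  0.0007]
tool turn deg [0.26 0.13 0.33]
```

View pics/scene5.png

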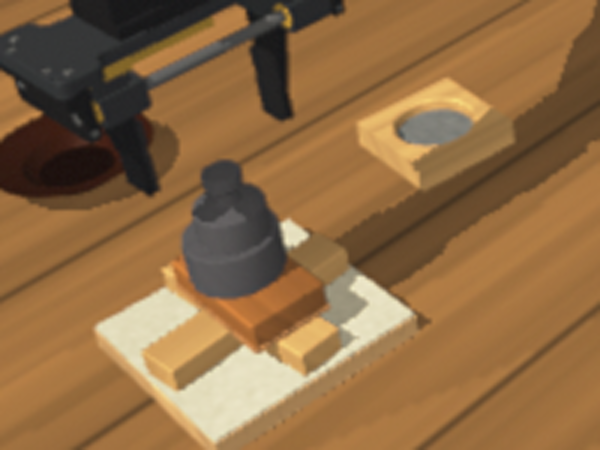

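View pics/side5.png

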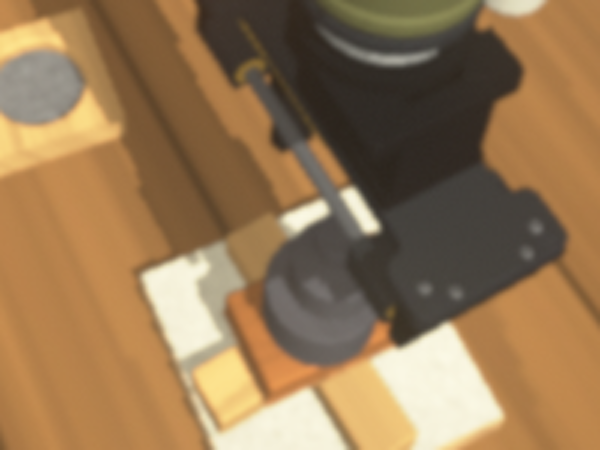

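Run:
```python
from h import *
for n in ("scene","side"):
  d=get(n); d["E"]=np.array(d["extrinsics"]); o,T=obs()
  print(n,[proj(d,T[:3,3]+np.array([0,s*.0435,0])).round(1) for s in (-1,0,1)], proj(d,[.524,-.384,.144]))
d=get("wrist"); cv2.imwrite("pics/w5.png",d["frame"][:,:,::-1])
print([proj(d,T[:3,3]+np.array([0,s*.0435,0])).round(1) for s in (-1,0,1)], proj(d,[.524,-.384,.144]))
```

```text
scene [array([134.3, 307.4]), array([154.5, 295.7]), array([173.5, 284.7])] [152.42103651 286.33507491]
side [array([378.2, 439.1]), array([362.4, 413.8]), array([347.9, 390.4])] [362.67983307 406.97195995]
[array([243.7, 271.8]), array([316.7, 272.2]), array([389.6, 272.6])] [318.59959523 282.4057523 ]
```

View pics/w5.png

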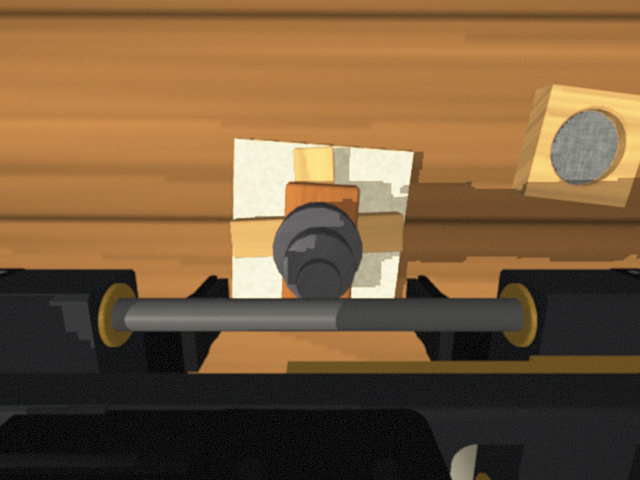

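Run:
```python
from h import *
s=get("scene"); t=get("side")
cv2.imwrite("pics/f1.png",cv2.resize(s["frame"][240:310,100:200,::-1],None,fx=7,fy=7,interpolation=cv2.INTER_CUBIC))
cv2.imwrite("pics/f2.png",cv2.resize(t["frame"][380:460,330:430,::-1],None,fx=7,fy=7,interpolation=cv2.INTER_CUBIC))
```

```text
(no output)
```

View pics/f1.png

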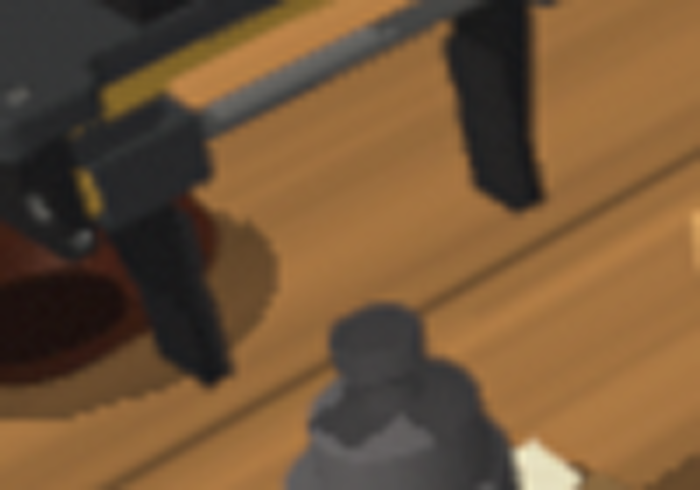

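View pics/f2.png

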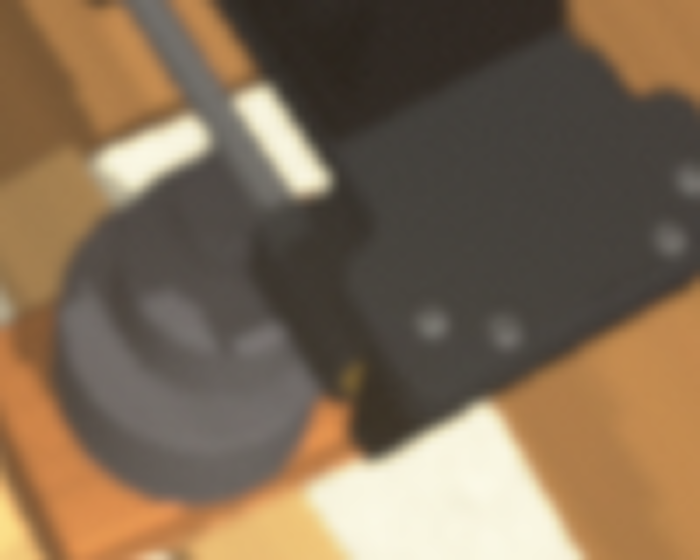

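Run:
```python
from h import *
d=get("wrist"); s=get("scene")
a,b=onz(d,235,138.5,.018),onz(d,414,152.5,.018); print(np.linalg.norm(a-b),a,b, "cam",d["E"][:3,3])
for u,v in ((130.7,293.6),(174.3,269.5)):
    c,r=ray(s,u,v)
    for y in ((-.4285,-.436,-.443) if u<150 else (-.3415,-.334,-.327)):
        print(u,y,c+r*(y-c[1])/r[1])
for u,v in ((407,278),(229,278)):
    c,r=ray(d,u,v)
    for z in (.122,.135,.145,.155): print(u,z,c+r*(z-c[2])/r[2])
```

```text
0.14960201079664 [ 0.44357904 -0.4535255   0.018     ] [ 0.45397526 -0.30428515  0.018     ] cam [ 0.45967554 -0.38477347  0.32170821]
130.7 -0.4285 [ 0.52607851 -0.4285      0.15553893]
130.7 -0.436 [ 0.54270683 -0.436       0.16824544]
130.7 -0.443 [ 0.55822659 -0.443       0.18010485]
174.3 -0.3415 [ 0.53977741 -0.3415      0.1655895 ]
174.3 -0.334 [ 0.5269361  -0.334       0.15576917]
174.3 -0.327 [ 0.51495088 -0.327       0.14660354]
407 0.122 [ 0.52873598 -0.33073919  0.122     ]
407 0.135 [ 0.52424049 -0.33425655  0.135     ]
407 0.145 [ 0.52078243 -0.33696221  0.145     ]
407 0.155 [ 0.51732436 -0.33966788  0.155     ]
229 0.122 [ 0.52938742 -0.4377467   0.122     ]
229 0.135 [ 0.52484953 -0.43429841  0.135     ]
229 0.145 [ 0.52135884 -0.43164588  0.145     ]
229 0.155 [ 0.51786816 -0.42899334  0.155     ]
```

```bash
python3 -m jog '[[[0.001,-0.001,0],[0,0,0],0.5],[[0,0,0],[0,0,0],0.35],[[0,0,0],[0,0,0],0.35],[[0,0,0],[0,0,0],0.35],[[0,0,0],[0,0,0],0.35]]' 8
python3 where.py 0.524 -0.384 0.122 90
python3 - <<'E'
from h import *
s=get("scene"); 
cv2.imwrite("pics/f3.png",cv2.resize(s["frame"][240:310,100:200,::-1],None,fx=7,fy=7,interpolation=cv2.INTER_CUBIC))
d=get("wrist"); cv2.imwrite("pics/w6.png",d["frame"][:,:,::-1])
E
```

```text
time: 6.45
position: [0.524, -0.3839, 0.1229]
orientation: [0.002, 0.705, 0.709, 0.001]
wrist_force: [0.1, 0.6, 0.1]
grip_width: 0.0616
t 6.45 p [ 0.524  -0.3839  0.1229] xyaw 90.34 zaxis [ 0.0046 -0.0021 -1.    ] w 0.0616 F [0.08 0.58 0.11]
tool shift [-0.0001 -0.      0.0009]
tool turn deg [0.27 0.12 0.34]
```

View pics/f3.png

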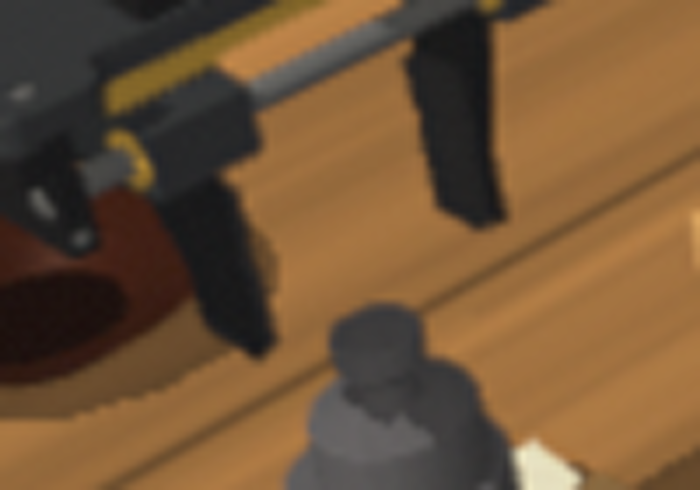

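View pics/w6.png

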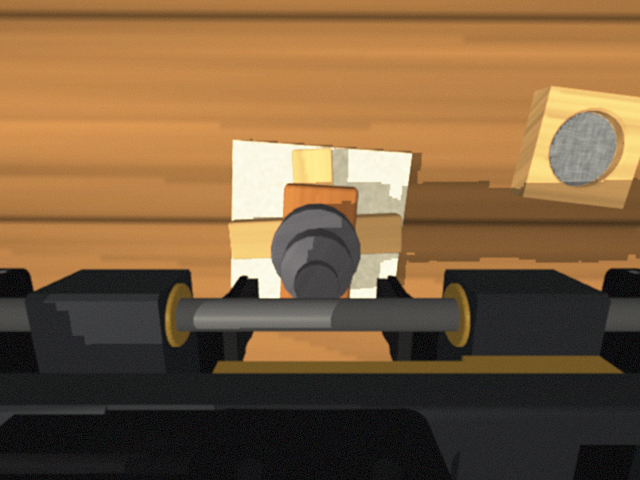

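```bash
python3 -m jog '[[[0,0,0],[0,0,0],0.2],[[0,0,0],[0,0,0],0.2],[[0,0,0],[0,0,0],0.2],[[0,0,0],[0,0,0],0.2],[[0,0,0],[0,0,0],0.2],[[0,0,0],[0,0,0],0.2]]' 8
python3 where.py 0.524 -0.384 0.122 90
python3 - <<'E'
from h import *
s=get("scene"); 
cv2.imwrite("pics/f4.png",cv2.resize(s["frame"][240:310,100:200,::-1],None,fx=7,fy=7,interpolation=cv2.INTER_CUBIC))
E
```

```text
time: 7.05
position: [0.524, -0.3839, 0.1228]
orientation: [0.002, 0.705, 0.709, 0.001]
wrist_force: [0.4, -0.3, -0.2]
grip_width: 0.0194
t 7.05 p [ 0.524  -0.3839  0.1228] xyaw 90.34 zaxis [ 0.0046 -0.0021 -1.    ] w 0.0194 F [ 0.37 -0.28 -0.21]
tool shift [-0.0001 -0.      0.0008]
tool turn deg [0.26 0.12 0.34]
```

View pics/f4.png

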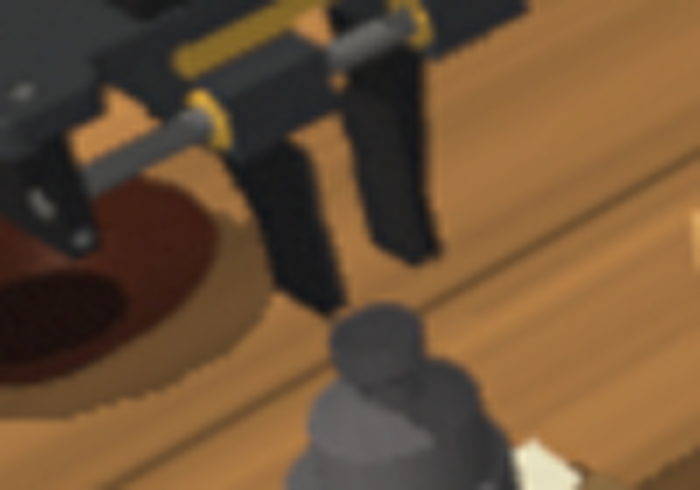

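```bash
python3 -m jog '[[[0,0,0],[0,0,0],0.6],[[0,0,0],[0,0,0],0.6],[[0,0,0],[0,0,0],0.6],[[0,0,0],[0,0,0],0.6],[[0,0,0],[0,0,0],0.6],[[0,0,0],[0.25,0.1,0.3],0.6]]' 8
python3 -m jog '[[[0,0,0.007],[0,0,0],0.6],[[0,0,0.007],[0,0,0],0.6],[[0,0,0.003],[0,0,0],0.6],[[0,0,0],[0,0,0],0.6],[[0,0,0],[0,0,0],0.6]]' 8
python3 where.py 0.524 -0.384 0.09 90
python3 - <<'E'
from h import *
s=get("scene"); 
cv2.imwrite("pics/f5.png",cv2.resize(s["frame"][240:310,100:200,::-1],None,fx=7,fy=7,interpolation=cv2.INTER_CUBIC))
E
```

```text
time: 7.6
position: [0.5238, -0.3839, 0.1229]
orientation: [0.0, 0.707, 0.707, -0.0]
wrist_force: [-0.5, -0.3, -0.3]
grip_width: 0.0489
time: 8.02
position: [0.5237, -0.3836, 0.1032]
orientation: [-0.001, 0.707, 0.707, -0.0]
wrist_force: [-0.3, -0.8, 0.3]
grip_width: 0.0524
t 8.02 p [ 0.5237 -0.3836  0.1032] xyaw 90.0 zaxis [-1.2e-03  3.0e-04 -1.0e+00] w 0.0524 F [-0.33 -0.83  0.26]
tool shift [-0.0004  0.0003  0.0132]
tool turn deg [-0.07 -0.02  0.  ]
```

View pics/f5.png

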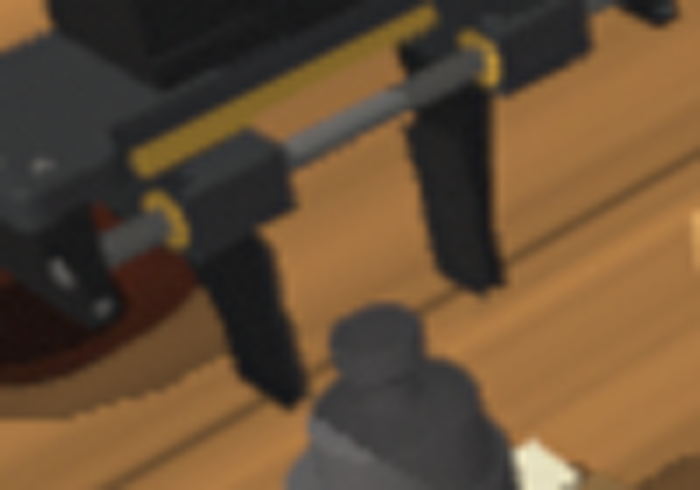

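Run:
```python
from h import *
s=get("scene")
c,r=ray(s,155.3,289.8); 
for y in (-.3836,):
    print(c+r*(y-c[1])/r[1])
a,ra=ray(s,141.4,297.9); b,rb=ray(s,169.3,281.7)
# width if at x plane .5237 / .514
for x in (.514,.5237,.533):
    print(x,a+ra*(x-a[0])/ra[0],b+rb*(x-b[0])/rb[0])
w=np.load("w3.npy",allow_pickle=True).item()
# check knob height: wrist w5-like vs scene triangulation
d=get("wrist"); cv2.imwrite("pics/w7.png",d["frame"][:,:,::-1])
def tri(l):
    A=np.zeros((3,3));B=np.zeros(3)
    for c,r in l:
        r=r/np.linalg.norm(r);M=np.eye(3)-np.outer(r,r);A+=M;B+=M@c
    return np.linalg.solve(A,B)
t=get("side")
k=[ray(s,100+376/7,240+330/7),ray(w,250+299.5/5-.5,165+419.5/5-.5),ray(np.load("t.npy",allow_pickle=True).item(),280+418/5,370+195/5)]
print(tri(k),tri(k[:2]),tri(k[1:]),tri([k[0],k[2]]))
```

```text
[ 0.53077956 -0.3836      0.13877499]
0.514 [ 0.514      -0.40564033  0.1251921 ] [ 0.514     -0.3426167  0.1256392]
0.5237 [ 0.5237     -0.41024795  0.13288638] [ 0.5237     -0.34806603  0.1333275 ]
0.533 [ 0.533      -0.41466555  0.14026336] [ 0.533      -0.35329064  0.14069876]
[ 0.52488895 -0.38394898  0.14085961] [ 0.52479711 -0.38297616  0.14157937] [ 0.52653596 -0.3837263   0.13458998] [ 0.5250744  -0.38428544  0.141138  ]
```

```bash
python3 -m jog '[[[0,0,0.006],[0,0,0],0.6],[[0,0,0.006],[0,0,0],0.6],[[0,0,0],[0,0,0],0.3],[[0,0,0],[0,0,0],0.2],[[0,0,0],[0,0,0],0.1],[[0,0,0],[0,0,0],0.1],[[0,0,0],[0,0,0],0.1],[[0,0,0],[0,0,0],0.1],[[0,0,0],[0,0,0],0.1],[[0,0,0],[0,0,0],0.1]]' 8
python3 where.py 0.524 -0.384 0.09 90
python3 - <<'E'
from h import *
s=get("scene"); 
cv2.imwrite("pics/f6.png",cv2.resize(s["frame"][240:310,100:200,::-1],None,fx=7,fy=7,interpolation=cv2.INTER_CUBIC))
E
```

```text
time: 9.05
position: [0.5244, -0.3845, 0.0912]
orientation: [0.001, 0.707, 0.707, -0.0]
wrist_force: [0.5, -0.3, -1.2]
grip_width: 0.0243
t 9.05 p [ 0.5244 -0.3845  0.0912] xyaw 89.99 zaxis [ 9.0e-04 -1.3e-03 -1.0e+00] w 0.0243 F [ 0.48 -0.27 -1.16]
tool shift [ 0.0005 -0.0004  0.0012]
tool turn deg [ 0.05  0.07 -0.01]
```

View pics/f6.png

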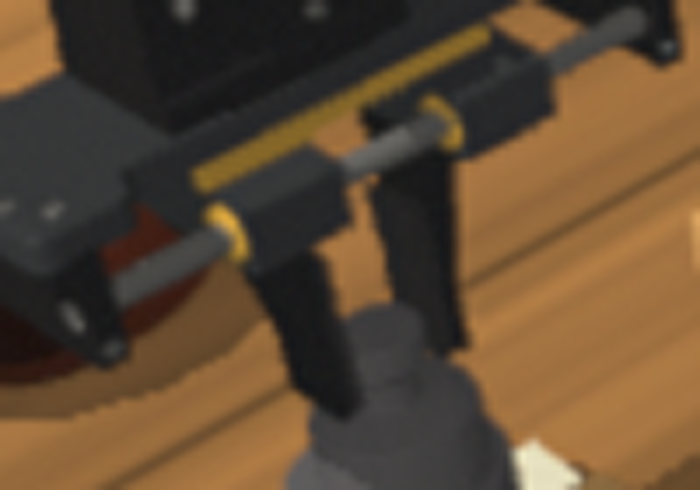

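```bash
python3 -m jog '[[[0,0,0],[0,0,0],0],[[0,0,0],[0,0,0],0],[[0,0,0],[0,0,0],0],[[0,0,-0.005],[0,0,0],0],[[0,0,-0.01],[0,0,0],0],[[0,0,-0.015],[0,0,0],0],[[0,0,0],[0,0,0],0]]' 30
python3 where.py 0.449 -0.16 0.15 90
python3 - <<'E'
from h import *
s=get("scene"); 
cv2.imwrite("pics/f7.png",cv2.resize(s["frame"][230:370,80:240,::-1],None,fx=5,fy=5,interpolation=cv2.INTER_CUBIC))
E
```

```text
time: 9.68
position: [0.5225, -0.3828, 0.1209]
orientation: [-0.002, 0.707, 0.707, -0.001]
wrist_force: [1.0, -1.2, -3.5]
grip_width: 0.0234
t 9.68 p [ 0.5225 -0.3828  0.1209] xyaw 89.99 zaxis [-0.0042  0.0019 -1.    ] w 0.0234 F [ 1.01 -1.17 -3.51]
tool shift [ 0.2228 -0.0737 -0.0284]
tool turn deg [-0.24 -0.11 -0.01]
```

View pics/f7.png

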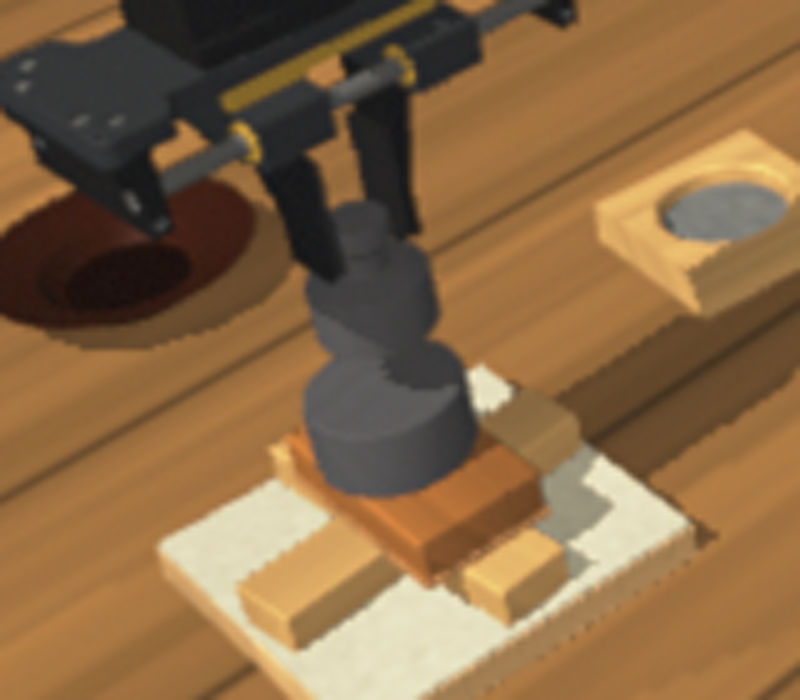

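```bash
python3 -m jog '[[[0.015,-0.005,-0.01],[0,0,0],0],[[0.028,-0.009,0],[0,0,0],0],[[0.028,-0.009,0],[0,0,0],0],[[0.028,-0.009,0],[0,0,0],0],[[0.028,-0.009,0],[0,0,0],0],[[0.028,-0.009,0],[0,0,0],0],[[0.028,-0.009,0],[0,0,0],0],[[0.02,-0.007,0],[0,0,0],0],[[0,0,0],[0,0,0],0],[[0,0,0],[0,0,0],0]]'
python3 where.py 0.449 -0.16 0.07 90
```

```text
time: 10.57
position: [0.4472, -0.1699, 0.1231]
orientation: [-0.007, 0.708, 0.706, -0.004]
wrist_force: [1.0, -1.3, -3.1]
grip_width: 0.0231
t 10.57 p [ 0.4472 -0.1699  0.1231] xyaw 89.9 zaxis [-0.0153  0.0042 -0.9999] w 0.0231 F [ 0.97 -1.3  -3.14]
tool shift [0.0097 0.0026 0.0531]
tool turn deg [-0.88 -0.24 -0.1 ]
```

```bash
python3 -m jog '[[[0.009,0.0025,0.01],[-0.8,-0.2,0],0],[[0,0,0.015],[0,0,0],0],[[0,0,0.015],[0,0,0],0],[[0,0,0.01],[0,0,0],0],[[0,0,0],[0,0,0],0],[[0,0,0],[0,0,0],0]]'
python3 where.py 0.449 -0.16 0.011 90
python3 - <<'E'
from h import *
for n,b in (("scene",(150,200,290,305)),("side",(200,290,340,395)),("wrist",(220,130,420,280))):
  s=get(n); x0,y0,x1,y1=b
  cv2.imwrite(f"pics/p1{n}.png",cv2.resize(s["frame"][y0:y1,x0:x1,::-1],None,fx=4,fy=4,interpolation=cv2.INTER_CUBIC))
E
```

```text
time: 11.07
position: [0.45, -0.1655, 0.0712]
orientation: [0.001, 0.71, 0.704, -0.0]
wrist_force: [-0.3, -0.6, -3.7]
grip_width: 0.0234
t 11.07 p [ 0.45   -0.1655  0.0712] xyaw 89.55 zaxis [ 8.0e-04 -1.4e-03 -1.0e+00] w 0.0234 F [-0.35 -0.57 -3.73]
tool shift [ 0.0055 -0.001   0.0602]
tool turn deg [ 0.05  0.08 -0.45]
```

View pics/p1scene.png

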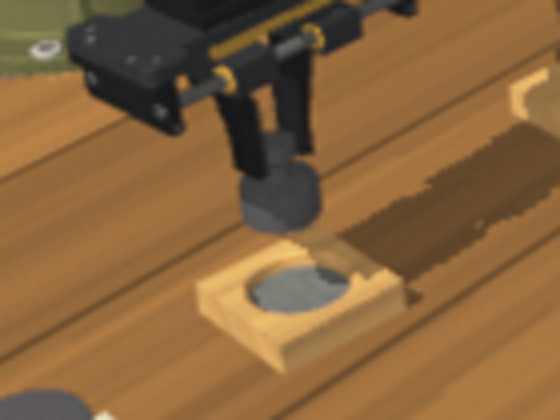

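View pics/p1side.png

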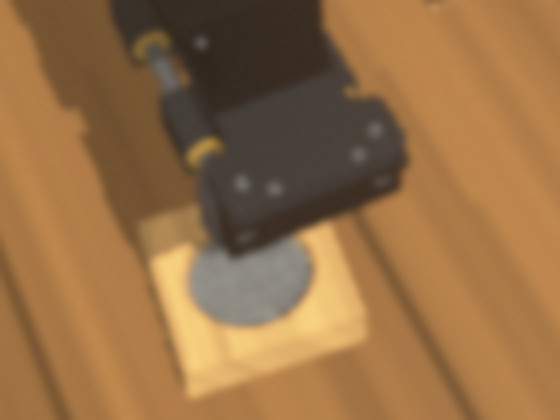

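View pics/p1wrist.png

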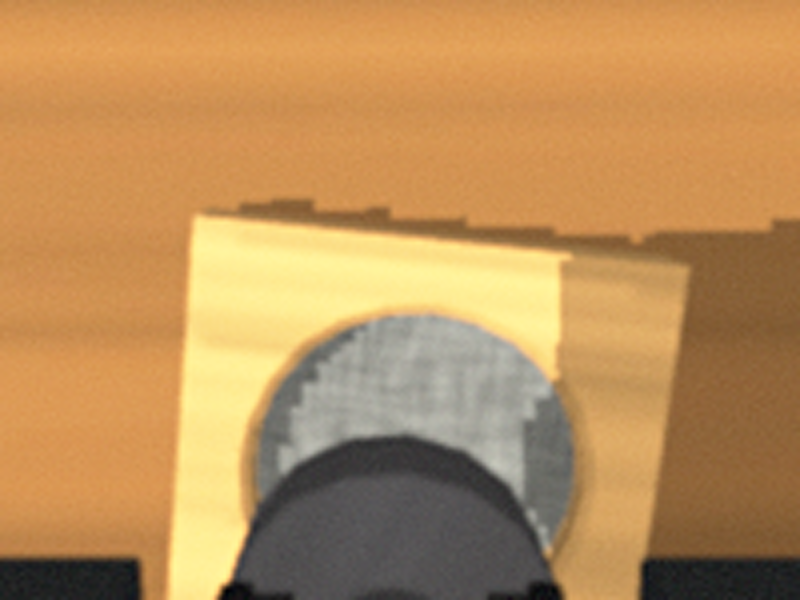

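```bash
python3 - <<'E'
from h import *
d=get("wrist")
P=lambda x,y,z:onz(d,220+(x+.5)/4-.5,130+(y+.5)/4-.5,z)[:2].round(4)
print("felt L,R,top",P(258,445,.012),P(578,445,.012),P(418,313,.012))
print("block TL,TR at .022",P(197,214,.022),P(690,264,.022))
a,b=P(197,214,.022),P(690,264,.022); m=(a+b)/2; u=(b-a)/np.linalg.norm(b-a); n=np.array([u[1],-u[0]]); print("len",np.linalg.norm(b-a),"centre",m+n*.044)
# body back edge of weight at base: 
print("body L,R (z=.07+.024)",P(235,560,.095),P(555,560,.095))
E
python3 where.py 0.449 -0.16 0.011 90
```

```text
felt L,R,top [ 0.4451 -0.1898] [ 0.4456 -0.1292] [ 0.4202 -0.1594]
block TL,TR at .022 [ 0.4012 -0.1983] [ 0.4106 -0.1116]
len 0.08720808448762075 centre [ 0.44964365 -0.15969268]
body L,R (z=.07+.024) [ 0.4415 -0.1851] [ 0.4419 -0.143 ]
t 11.27 p [ 0.4509 -0.1649  0.0721] xyaw 89.61 zaxis [ 3.e-03 -9.e-04 -1.e+00] w 0.0234 F [-0.1  -0.65 -3.48]
tool shift [ 0.005  -0.0021  0.0611]
tool turn deg [ 0.17  0.05 -0.39]
```

```bash
python3 -m jog '[[[0.005,-0.001,0],[0,0,0],0],[[0,0,0.015],[0,0,0],0],[[0,0,0.015],[0,0,0],0],[[0,0,0.015],[0,0,0],0],[[0,0,0],[0,0,0],0],[[0,0,0],[0,0,0],0]]'
python3 where.py 0.4495 -0.16 0.010 90
```

```text
time: 11.77
position: [0.4546, -0.1582, 0.0301]
orientation: [0.004, 0.709, 0.705, 0.004]
wrist_force: [-0.0, -0.3, -2.9]
grip_width: 0.0231
t 11.77 p [ 0.4546 -0.1582  0.0301] xyaw 89.67 zaxis [ 1.220e-02  3.000e-04 -9.999e-01] w 0.0231 F [-0.03 -0.34 -2.89]
tool shift [-0.0018 -0.0053  0.0201]
tool turn deg [ 0.7  -0.02 -0.33]
```

```bash
python3 -m jog '[[[-0.0015,-0.005,0.005],[0.7,0,0],0],[[0,0,0.004],[0,0,0],0],[[0,0,0],[0,0,0],0],[[0,0,0],[0,0,0],0]]'
python3 where.py 0.4495 -0.16 0.010 90
```

```text
time: 12.1
position: [0.4512, -0.1595, 0.023]
orientation: [0.001, 0.709, 0.705, 0.001]
wrist_force: [0.9, -0.2, -3.1]
grip_width: 0.0235
t 12.1 p [ 0.4512 -0.1595  0.023 ] xyaw 89.73 zaxis [ 2.7e-03  8.0e-04 -1.0e+00] w 0.0235 F [ 0.9  -0.24 -3.12]
tool shift [-0.0005 -0.0017  0.013 ]
tool turn deg [ 0.15 -0.04 -0.27]
```

```bash
python3 -m jog '[[[0,-0.0015,0.004],[0.15,0,0],0],[[0,0,0.003],[0,0,0],0],[[0,0,0.003],[0,0,0],0],[[0,0,0],[0,0,0],0],[[0,0,0],[0,0,0],0]]'
python3 where.py 0.4495 -0.16 0.010 90
```

```text
time: 12.52
position: [0.4505, -0.1597, 0.0129]
orientation: [0.0, 0.709, 0.705, 0.001]
wrist_force: [0.6, -0.4, -3.5]
grip_width: 0.0231
t 12.52 p [ 0.4505 -0.1597  0.0129] xyaw 89.72 zaxis [ 1.9e-03  8.0e-04 -1.0e+00] w 0.0231 F [ 0.59 -0.43 -3.5 ]
tool shift [-0.0004 -0.001   0.0029]
tool turn deg [ 0.11 -0.05 -0.28]
```

```bash
python3 -m jog '[[[0,0,0.0015],[0,0,0],0],[[0,0,0],[0,0,0],0],[[0,0,0.0015],[0,0,0],0],[[0,0,0],[0,0,0],0]]'
python3 where.py 0.4495 -0.16 0.010 90;python3 -m jog '[[[0,0,0.0015],[0,0,0],0],[[0,0,0],[0,0,0],0]]'; python3 where.py
```

```text
time: 12.85
position: [0.4505, -0.1597, 0.0096]
orientation: [0.0, 0.709, 0.705, 0.001]
wrist_force: [-0.9, -0.1, -2.6]
grip_width: 0.0231
t 12.85 p [ 0.4505 -0.1597  0.0096] xyaw 89.71 zaxis [ 1.8e-03  8.0e-04 -1.0e+00] w 0.0231 F [-0.88 -0.1  -2.59]
tool shift [-0.0003 -0.001  -0.0004]
tool turn deg [ 0.1  -0.05 -0.29]
time: 13.02
position: [0.4514, -0.1599, 0.0094]
orientation: [0.001, 0.709, 0.705, 0.001]
wrist_force: [0.4, -0.4, -3.0]
grip_width: 0.0232
t 13.02 p [ 0.4514 -0.1599  0.0094] xyaw 89.72 zaxis [ 0.0028  0.0012 -1.    ] w 0.0232 F [ 0.36 -0.35 -2.95]
tool turn deg [ 0.16 -0.07 -0.  ]
```

```bash
python3 -m jog '[[[0,0,0.002],[0,0,0],0],[[0,0,0],[0,0,0],0],[[0,0,0],[0,0,0],0]]'; python3 -m jog '[[[0,0,0.002],[0,0,0],0],[[0,0,0],[0,0,0],0]]'
python3 - <<'E'
from h import *
s=get("scene")
cv2.imwrite(f"pics/p2.png",cv2.resize(s["frame"][200:305,150:290,::-1],None,fx=5,fy=5,interpolation=cv2.INTER_CUBIC))
E
```

```text
time: 13.27
position: [0.4529, -0.1602, 0.0097]
orientation: [0.001, 0.709, 0.705, 0.003]
wrist_force: [-0.5, -0.9, -4.1]
grip_width: 0.0232
time: 13.43
position: [0.4537, -0.1603, 0.0093]
orientation: [0.001, 0.709, 0.705, 0.003]
wrist_force: [-1.2, -0.6, -3.1]
grip_width: 0.0233
```

View pics/p2.png

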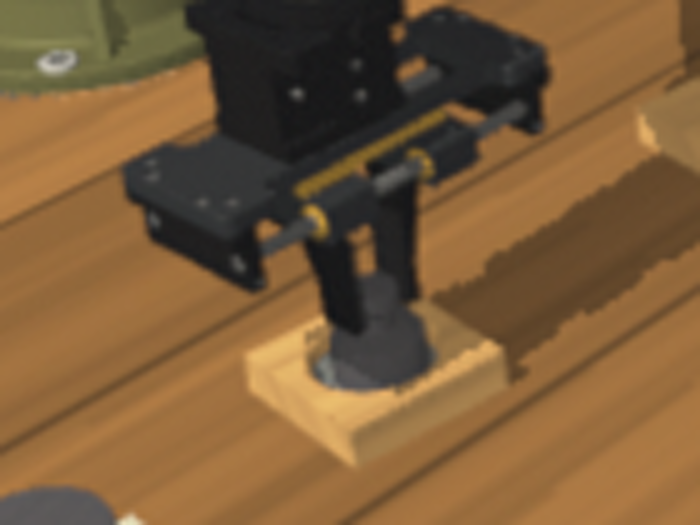

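```bash
python3 - <<'E'
from h import *
o,T=obs(); print(o["joint_pos"].round(3));
E
python3 where.py 0.4495 -0.16 0.007 90
```

```text
[-0.401  0.149  0.738  2.081 -0.129  0.948  1.972]
t 13.48 p [ 0.454  -0.1603  0.0092] xyaw 89.72 zaxis [ 0.0066  0.0028 -1.    ] w 0.0233 F [-0.15  0.64 -0.09]
tool shift [ 0.0003 -0.0046  0.0021]
tool turn deg [ 0.38 -0.16 -0.28]
```

```bash
python3 -m jog '[[[0,0,-0.001],[0,0,0],0],[[0,0,0],[0,0,0],0.4],[[0,0,0],[0,0,0],0.5],[[0,0,0],[0,0,0],0.5],[[0,0,0],[0,0,0],0.5],[[0,0,0],[0,0,0],0.5]]'
python3 - <<'E'
from h import *
s=get("scene")
cv2.imwrite(f"pics/p3.png",cv2.resize(s["frame"][200:305,150:290,::-1],None,fx=5,fy=5,interpolation=cv2.INTER_CUBIC))
E
```

```text
time: 13.98
position: [0.4548, -0.1605, 0.0098]
orientation: [0.002, 0.709, 0.705, 0.003]
wrist_force: [0.4, -0.7, 0.7]
grip_width: 0.0421
```

View pics/p3.png

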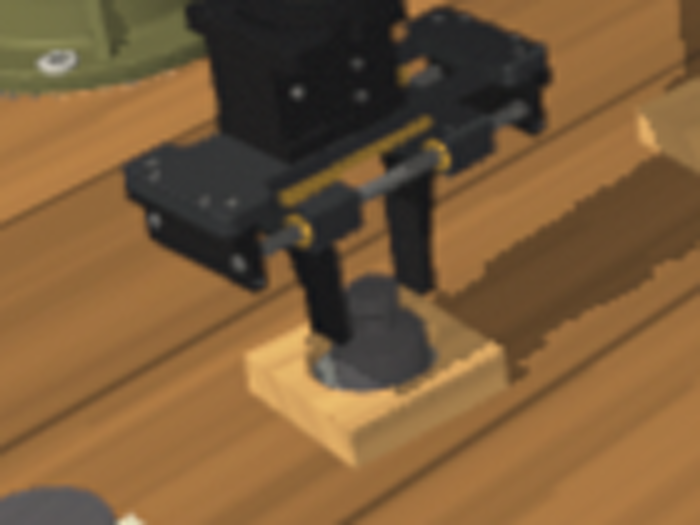

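```bash
python3 -m jog '[[[0,0,-0.01],[0,0,0],0.6],[[0,0,-0.02],[0,0,0],0.8],[[0,0,-0.04],[0,0,0],1],[[0,0,-0.04],[0,0,0],1],[[0,0,-0.03],[0,0,0],1],[[0,0,0],[0,0,0],1],[[0,0,0],[0,0,0],1]]'; python3 where.py .43 -.16 .16 90
python3 - <<'E'
from h import *
s=get("wrist")
cv2.imwrite(f"pics/p4.png",s["frame"][:,:,::-1])
E
```

```text
time: 14.62
position: [0.4521, -0.1621, 0.1591]
orientation: [0.002, 0.71, 0.704, 0.002]
wrist_force: [0.3, 0.4, -0.9]
grip_width: 0.0816
t 14.62 p [ 0.4521 -0.1621  0.1591] xyaw 89.54 zaxis [ 6.6e-03  1.0e-04 -1.0e+00] w 0.0816 F [ 0.32  0.36 -0.86]
tool shift [ 0.0019 -0.0221 -0.0011]
tool turn deg [ 0.38 -0.01 -0.46]
```

View pics/p4.png

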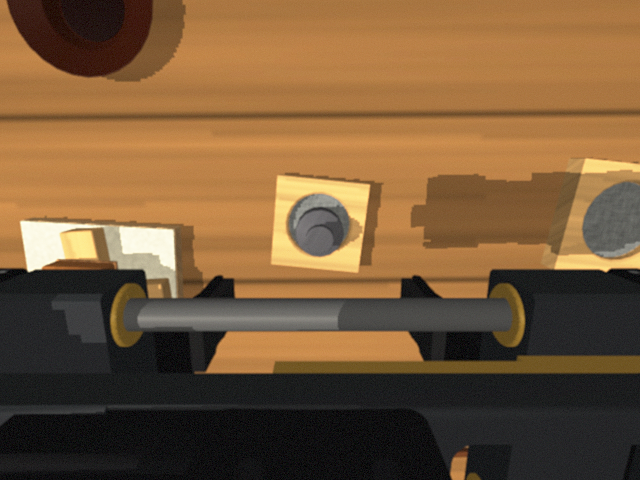

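Run:
```python
from felt import *
d=get("wrist"); 
print("knob",onz(d,319.5,239,.062)[:2].round(4))
q=[onz(d,u,v,.022)[:2] for u,v in((277,174.5),(369.5,184),(359,272),(271.5,264))]
print("well",np.mean(q,0).round(4),np.linalg.norm(np.diff(q,axis=0),axis=1).round(3))
felts(d,(270,170,370,270),100)
```

```text
knob [ 0.4546 -0.1601]
well [ 0.4499 -0.16  ] [0.088 0.088 0.088]
ellipse [319.  223.4] [58.1 60.2] ->z12 [ 0.4501 -0.1602] extent [0.0611 0.0583]
```

```bash
python3 -m jog '[[[-0.01,0,-0.035],[0,0,0],1],[[-0.03,0.005,-0.035],[0.3,0,-0.4],1],[[-0.03,0.005,-0.015],[0,0,0],1],[[-0.03,0.005,0],[0,0,0],1],[[-0.03,0.005,0],[0,0,0],1],[[-0.03,0.005,0],[0,0,0],1],[[-0.03,0.005,0],[0,0,0],1],[[-0.03,0.005,0],[0,0,0],1],[[0,0,0],[0,0,0],1],[[0,0,0],[0,0,0],1]]'; python3 where.py .52 -.384 .20 90
python3 - <<'E'
from h import *
d=get("wrist"); np.save("w8.npy",d,allow_pickle=True)
cv2.imwrite(f"pics/w8.png",d["frame"][:,:,::-1])
E
```

```text
time: 15.55
position: [0.4804, -0.3861, 0.228]
orientation: [-0.012, 0.705, 0.709, -0.009]
wrist_force: [0.3, 0.6, -0.5]
grip_width: 0.087
t 15.55 p [ 0.4804 -0.3861  0.228 ] xyaw 90.38 zaxis [-0.0309  0.004  -0.9995] w 0.087 F [ 0.34  0.65 -0.49]
tool shift [0.0017 0.0405 0.0267]
tool turn deg [-1.77 -0.24  0.38]
```

View pics/w8.png

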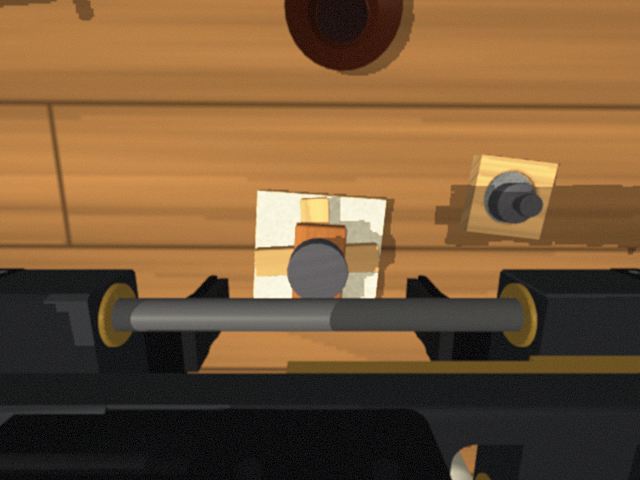

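Run:
```python
from h import *
d=np.load("w8.npy",allow_pickle=True).item()
cv2.imwrite("pics/w8c.png",cv2.resize(d["frame"][180:305,245:400,::-1],None,fx=5,fy=5,interpolation=cv2.INTER_CUBIC))
hsv=cv2.cvtColor(d["frame"],cv2.COLOR_RGB2HSV)
print(hsv[240:300:4,318].tolist())
```

```text
[[95, 31, 49], [135, 5, 94], [0, 3, 102], [30, 2, 105], [12, 12, 106], [8, 10, 103], [5, 14, 106], [150, 5, 101], [15, 5, 101], [8, 10, 100], [8, 10, 105], [165, 5, 102], [15, 10, 103], [150, 3, 97], [168, 12, 104]]
```

View pics/w8c.png

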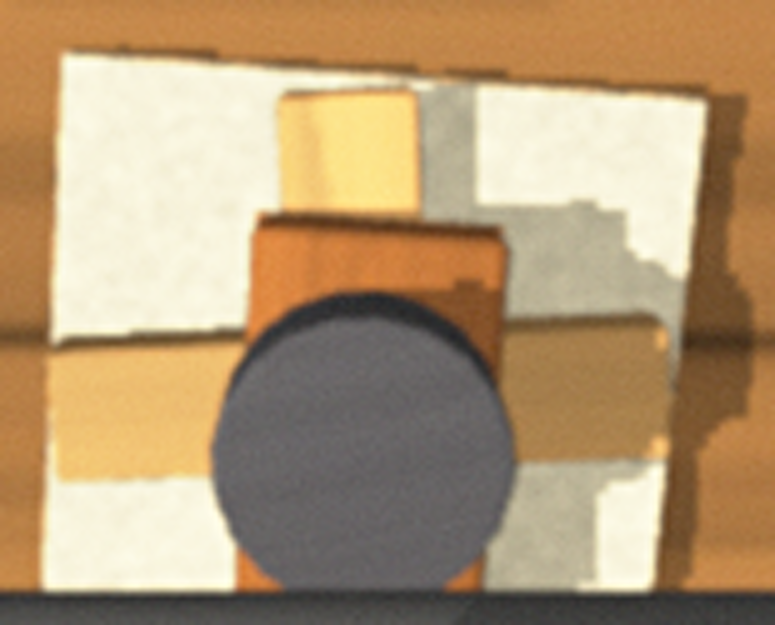

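```bash
python3 - <<'E'
from h import *
d=np.load("w8.npy",allow_pickle=True).item()
P=lambda x,y,z:onz(d,245+(x+.5)/5-.5,180+(y+.5)/5-.5,z)[:2].round(4)
print(P(213,460,.094),P(515,460,.094),P(364,318,.094)+[.031,0])
print("block TL TR",P(260,215,.062),P(505,230,.062))
E
python3 where.py .52 -.384 .20 90
```

```text
[ 0.5188 -0.4147] [ 0.5185 -0.3547] [ 0.5209 -0.3849]
block TL TR [ 0.4743 -0.4067] [ 0.4772 -0.3549]
t 15.6 p [ 0.4799 -0.3859  0.2277] xyaw 90.39 zaxis [-0.0314  0.004  -0.9995] w 0.0867 F [-0.83 -0.57 -0.07]
tool shift [0.0015 0.041  0.0264]
tool turn deg [-1.8  -0.24  0.39]
```

```bash
python3 -m jog '[[[0.0005,0.02,0],[-0.9,-0.1,0.2],1],[[0.0005,0.02,0.01],[-0.9,-0.1,0.2],1],[[0,0,0.03],[0,0,0],1],[[0,0,0.03],[0,0,0],1],[[0,0,0],[0,0,0],1],[[0,0,0],[0,0,0],1],[[0,0,0],[0,0,0],1]]'; python3 where.py .521 -.3845 .043 90
```

```text
time: 16.18
position: [0.5214, -0.3752, 0.1529]
orientation: [-0.003, 0.705, 0.709, 0.003]
wrist_force: [-0.1, 0.6, 0.5]
grip_width: 0.087
t 16.18 p [ 0.5214 -0.3752  0.1529] xyaw 90.34 zaxis [-3.0e-04  8.5e-03 -1.0e+00] w 0.087 F [-0.08  0.63  0.49]
tool shift [-0.0102 -0.0005  0.1098]
tool turn deg [-0.01 -0.49  0.34]
```

```bash
python3 -m jog '[[[-0.008,-0.0005,0],[0,-0.5,0.3],1],[[0,0,0],[0,0,0],1],[[0,0,0.012],[0,0,0],1],[[0,0,0],[0,0,0],1],[[0,0,0],[0,0,0],1]]'; python3 where.py .521 -.3845 .043 90
```

```text
time: 16.6
position: [0.5234, -0.3857, 0.1465]
orientation: [0.005, 0.707, 0.707, 0.001]
wrist_force: [0.4, 0.7, 0.2]
grip_width: 0.0869
t 16.6 p [ 0.5234 -0.3857  0.1465] xyaw 90.05 zaxis [ 0.0083 -0.0051 -1.    ] w 0.0869 F [0.37 0.72 0.16]
tool shift [ 0.0017 -0.0033  0.1035]
tool turn deg [0.48 0.29 0.05]
```

```bash
python3 -m jog '[[[0.001,-0.0025,0.01],[0.4,0.25,0],1],[[0,0,0.015],[0,0,0],1],[[0,0,0.015],[0,0,0],1],[[0,0,0.01],[0,0,0],1],[[0,0,0],[0,0,0],1],[[0,0,0],[0,0,0],1]]'; python3 where.py .521 -.3845 .043 90
```

```text
time: 17.1
position: [0.5201, -0.3852, 0.0931]
orientation: [0.0, 0.707, 0.707, 0.0]
wrist_force: [-1.7, -0.2, -0.5]
grip_width: 0.087
t 17.1 p [ 0.5201 -0.3852  0.0931] xyaw 89.98 zaxis [ 3.e-04 -0.e+00 -1.e+00] w 0.087 F [-1.67 -0.21 -0.54]
tool shift [0.0007 0.0009 0.0501]
tool turn deg [ 0.02  0.   -0.02]
```

```bash
python3 -m jog '[[[0,0.001,0.012],[0,0,0],1],[[0,0,0.012],[0,0,0],1],[[0,0,0.01],[0,0,0],1],[[0,0,0],[0,0,0],1],[[0,0,0.005],[0,0,0],1],[[0,0,0],[0,0,0],1],[[0,0,0],[0,0,0],1]]'; python3 where.py .521 -.3845 .043 90;  python3 - <<'E'
from h import *
s=get("scene")
cv2.imwrite("pics/g1.png",cv2.resize(s["frame"][230:370,80:240,::-1],None,fx=5,fy=5,interpolation=cv2.INTER_CUBIC))
E
```

```text
time: 17.68
position: [0.5218, -0.3858, 0.0509]
orientation: [0.001, 0.707, 0.707, 0.0]
wrist_force: [-0.3, -0.7, 0.9]
grip_width: 0.087
t 17.68 p [ 0.5218 -0.3858  0.0509] xyaw 89.99 zaxis [ 1.e-03 -8.e-04 -1.e+00] w 0.087 F [-0.29 -0.7   0.91]
tool shift [ 0.0013 -0.0008  0.0079]
tool turn deg [ 0.06  0.05 -0.01]
```

View pics/g1.png

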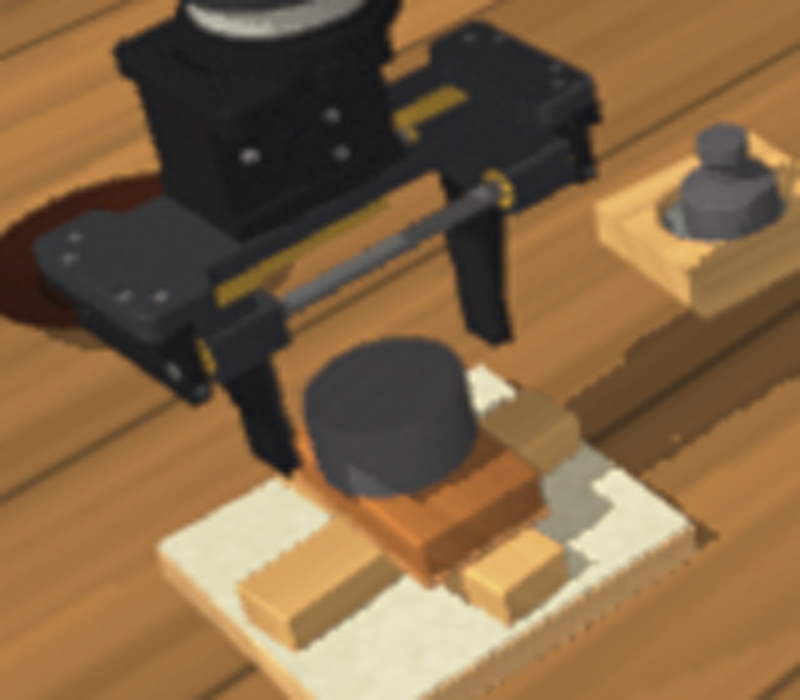

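Run:
```python
from h import *
s=get("scene"); o,T=obs()
for u,v in ((80+290/5,230+475/5),(80+500/5,230+342/5)):
    c,r=ray(s,u,v)
    for x in (.512,.522,.531): print(u,v,(c+r*(x-c[0])/r[0]).round(4))
```

```text
138.0 325.0 [ 0.512  -0.425   0.0704]
138.0 325.0 [ 0.522  -0.4295  0.0791]
138.0 325.0 [ 0.531  -0.4335  0.0869]
180.0 298.4 [ 0.512  -0.3264  0.0725]
180.0 298.4 [ 0.522  -0.3322  0.0811]
180.0 298.4 [ 0.531  -0.3375  0.0889]
```

```bash
python3 -m jog '[[[0.001,-0.001,0.005],[0,0,0],1],[[0,0,0.004],[0,0,0],1],[[0,0,0],[0,0,0],0.8],[[0,0,0],[0,0,0],0.6],[[0,0,0],[0,0,0],0.6],[[0,0,0],[0,0,0],0.6],[[0,0,0],[0,0,0],0.6],[[0,0,0],[0,0,0],0.6]]' 10; python3 where.py .521 -.3845 .043 90
```

```text
time: 18.45
position: [0.5215, -0.3854, 0.0426]
orientation: [0.002, 0.707, 0.707, 0.0]
wrist_force: [-0.3, 0.3, -1.5]
grip_width: 0.0613
t 18.45 p [ 0.5215 -0.3854  0.0426] xyaw 90.0 zaxis [ 0.0035 -0.0022 -1.    ] w 0.0613 F [-0.26  0.29 -1.46]
tool shift [ 0.0009 -0.0005 -0.0004]
tool turn deg [ 0.2   0.13 -0.  ]
```

Contact at 61–62 mm. Firm grip and lift.

```bash
python3 -m jog '[[[0,0,0],[0,0,0],0],[[0,0,0],[0,0,0],0],[[0,0,0],[0,0,0],0],[[0,0,-0.005],[0,0,0],0],[[0,0,-0.008],[0,0,0],0],[[0,0,-0.01],[0,0,0],0],[[0,0,0],[0,0,0],0],[[0,0,0],[0,0,0],0]]' 55; python3 where.py .448 .137 .15 90;  python3 - <<'E'
from h import *
s=get("scene")
cv2.imwrite("pics/g2.png",cv2.resize(s["frame"][230:370,80:240,::-1],None,fx=5,fy=5,interpolation=cv2.INTER_CUBIC))
E
```

```text
time: 19.12
position: [0.5179, -0.3817, 0.0628]
orientation: [-0.003, 0.707, 0.707, -0.001]
wrist_force: [-0.1, -0.2, -7.4]
grip_width: 0.0603
t 19.12 p [ 0.5179 -0.3817  0.0628] xyaw 90.0 zaxis [-0.0052  0.0038 -1.    ] w 0.0603 F [-0.13 -0.22 -7.37]
tool shift [ 0.5191 -0.0703 -0.0849]
tool turn deg [-0.3  -0.21  0.  ]
```

View pics/g2.png

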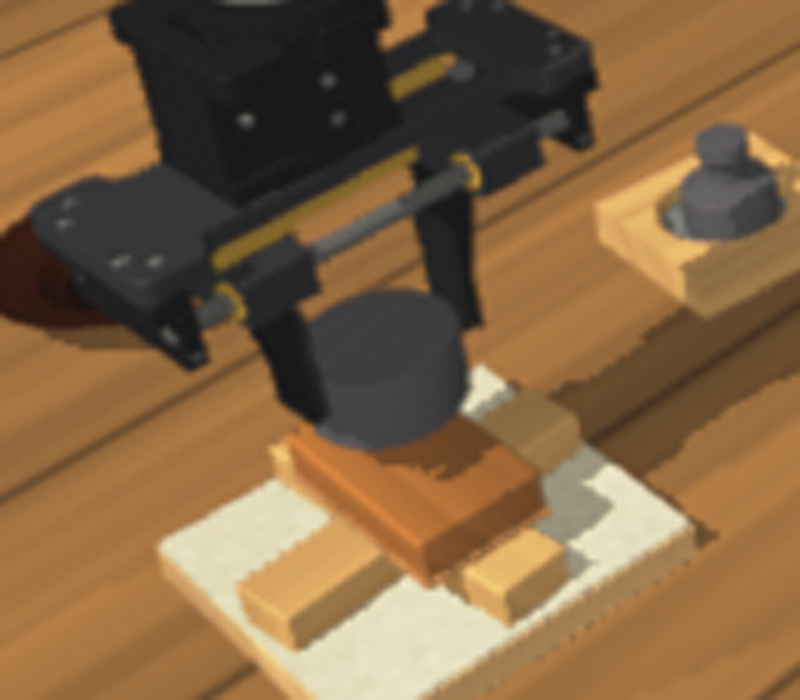

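```bash
python3 -m jog '[[[0,0,-0.015],[0,0,0],0],[[0.01,0,-0.02],[0,0,0],0],[[0.02,-0.002,-0.02],[0,0,0],0],[[0.025,-0.003,-0.01],[0,0,0],0],[[0.03,-0.004,0],[0,0,0],0],[[0.03,-0.004,0],[0,0,0],0],[[0.03,-0.004,0],[0,0,0],0],[[0.03,-0.004,0],[0,0,0],0],[[0.03,-0.004,0],[0,0,0],0],[[0.03,-0.004,0],[0,0,0],0]]'; python3 where.py .448 .137 .12 90
```

```text
time: 20.0
position: [0.4842, -0.1495, 0.1277]
orientation: [-0.002, 0.714, 0.7, -0.004]
wrist_force: [-0.0, 0.5, -7.6]
grip_width: 0.0606
t 20.0 p [ 0.4842 -0.1495  0.1277] xyaw 88.85 zaxis [-0.0086 -0.003  -1.    ] w 0.0606 F [-0.02  0.54 -7.57]
tool shift [ 0.2858 -0.0419  0.0071]
tool turn deg [-0.49  0.18 -1.15]
```

```bash
python3 -m jog '[[[0.03,-0.004,0],[0,0,0],0],[[0.03,-0.004,0],[0,0,-0.4],0],[[0.03,-0.004,0],[0,0,-0.4],0],[[0.03,-0.004,0],[0,0,-0.4],0],[[0.03,-0.004,0],[0,0,0],0],[[0.03,-0.004,0],[0,0,0],0],[[0.03,-0.004,0],[0,0,0],0],[[0.025,-0.004,0],[0,0,0],0],[[0.01,0,0],[0,0,0],0],[[0,0,0],[0,0,0],0]]'; python3 where.py .448 .137 .07 90;  python3 - <<'E'
from h import *
s=get("wrist")
cv2.imwrite("pics/g3.png",s["frame"][:,:,::-1])
E
```

```text
time: 20.83
position: [0.4464, 0.1114, 0.1272]
orientation: [-0.006, 0.707, 0.707, 0.0]
wrist_force: [-0.9, 0.0, -7.8]
grip_width: 0.0603
t 20.83 p [0.4464 0.1114 0.1272] xyaw 90.04 zaxis [-0.0078  0.0091 -0.9999] w 0.0603 F [-0.85  0.04 -7.84]
tool shift [0.0251 0.0021 0.0574]
tool turn deg [-0.44 -0.52  0.04]
```

View pics/g3.png

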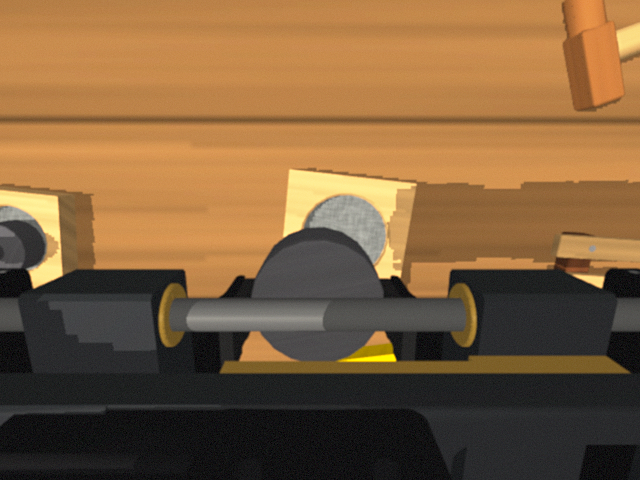

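```bash
python3 - <<'E'
from h import *
d=get("wrist"); P=lambda u,v,z:onz(d,u,v,z)[:2]
a,b=P(289.5,169,.022),P(416.5,183.5,.022); u=(b-a)/np.linalg.norm(b-a); n=np.array([u[1],-u[0]])
print(np.linalg.norm(b-a),(a+b)/2+n*.055, P(344.5,194.5,.012)+[.039,0])
print("felt LR",P(303.5,235,.012),P(386.5,235,.012))
E
python3 -m jog '[[[0.012,0.001,0],[-0.2,-0.25,0],0],[[0.011,0.001,0],[-0.2,-0.25,0],0],[[0,0,0],[0,0,0],0],[[0,0,0.015],[0,0,0],0],[[0,0,0.015],[0,0,0],0],[[0,0,0],[0,0,0],0],[[0,0,0],[0,0,0],0]]'; python3 where.py .449 .137 .04 90
```

```text
0.10953577099480068 [0.44846178 0.13620364] [0.44907408 0.13588369]
felt LR [0.44682975 0.09894545] [0.4470219  0.17509941]
time: 21.52
position: [0.452, 0.1243, 0.0971]
orientation: [0.002, 0.713, 0.702, -0.001]
wrist_force: [0.1, -0.6, -7.8]
grip_width: 0.0608
t 21.52 p [0.452  0.1243 0.0971] xyaw 89.11 zaxis [ 0.0011 -0.0046 -1.    ] w 0.0608 F [ 0.12 -0.64 -7.79]
tool shift [ 0.0129 -0.0032  0.057 ]
tool turn deg [ 0.07  0.26 -0.89]
```

```bash
python3 -m jog '[[[0.01,-0.002,0],[0,0.2,-0.6],0],[[0,0,0],[0,0,0],0],[[0,0,0.015],[0,0,0],0],[[0,0,0.015],[0,0,0],0],[[0,0,0.01],[0,0,0],0],[[0,0,0],[0,0,0],0],[[0,0,0],[0,0,0],0]]'; python3 where.py .4487 .1366 -.0074 90
```

```text
time: 22.1
position: [0.4539, 0.137, 0.0609]
orientation: [0.002, 0.708, 0.706, 0.004]
wrist_force: [0.2, -0.4, -7.7]
grip_width: 0.0608
t 22.1 p [0.4539 0.137  0.0609] xyaw 89.78 zaxis [ 0.0081  0.0033 -1.    ] w 0.0608 F [ 0.16 -0.37 -7.7 ]
tool shift [-0.0006 -0.0058  0.0683]
tool turn deg [ 0.46 -0.19 -0.22]
```

```bash
python3 -m jog '[[[-0.0005,-0.005,0],[0.4,-0.2,0],0],[[0,0,0.012],[0,0,0],0],[[0,0,0.012],[0,0,0],0],[[0,0,0.01],[0,0,0],0],[[0,0,0],[0,0,0],0],[[0,0,0],[0,0,0],0]]'; python3 where.py .4487 .1366 -.0074 90
```

```text
time: 22.6
position: [0.4506, 0.1381, 0.0287]
orientation: [0.001, 0.708, 0.706, 0.002]
wrist_force: [0.4, -0.2, -7.5]
grip_width: 0.0601
t 22.6 p [0.4506 0.1381 0.0287] xyaw 89.81 zaxis [ 0.0041  0.0024 -1.    ] w 0.0601 F [ 0.4  -0.17 -7.51]
tool shift [-0.0016 -0.002   0.0361]
tool turn deg [ 0.24 -0.14 -0.19]
```

```bash
python3 -m jog '[[[-0.0015,-0.002,0.005],[0.2,-0.1,0],0],[[0,0,0.008],[0,0,0],0],[[0,0,0.006],[0,0,0],0],[[0,0,0],[0,0,0],0],[[0,0,0],[0,0,0],0]]'; python3 where.py .4487 .1366 -.0074 90
python3 - <<'E'
from h import *
s=get("scene"); w=get("wrist")
a=cv2.resize(s["frame"][160:260,240:380,::-1],None,fx=4,fy=4,interpolation=cv2.INTER_CUBIC)
b=cv2.resize(w["frame"][60:300,180:460,::-1],None,fx=2,fy=2)[:400,:]
b=cv2.resize(w["frame"][100:300,180:460,::-1],None,fx=2,fy=2)
cv2.imwrite("pics/g4.png",a);cv2.imwrite("pics/g4w.png",b)
E
```

```text
time: 23.02
position: [0.449, 0.1367, 0.0086]
orientation: [0.0, 0.708, 0.706, 0.001]
wrist_force: [-0.3, 0.3, -7.7]
grip_width: 0.0606
t 23.02 p [0.449  0.1367 0.0086] xyaw 89.82 zaxis [ 1.1e-03  8.0e-04 -1.0e+00] w 0.0606 F [-0.26  0.25 -7.71]
tool shift [-0.0002 -0.0003  0.016 ]
tool turn deg [ 0.06 -0.05 -0.18]
```

View pics/g4.png

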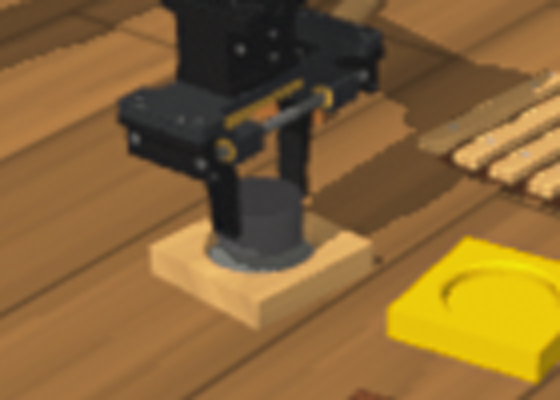

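View pics/g4w.png

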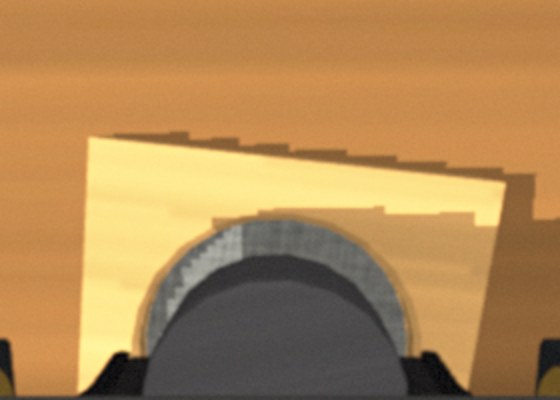

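```bash
python3 -m jog '[[[0,0,0.005],[0,0,0],0],[[0,0,0.004],[0,0,0],0],[[0,0,0.003],[0,0,0],0],[[0,0,0],[0,0,0],0],[[0,0,0],[0,0,0],0]]'; python3 where.py .4487 .1366 -.0074 90
python3 -m jog '[[[0,0,0.002],[0,0,0],0],[[0,0,0],[0,0,0],0]]'; python3 where.py .4487 .1366 -.0074 90
```

```text
time: 23.53
position: [0.4499, 0.1373, -0.0038]
orientation: [0.0, 0.708, 0.706, 0.002]
wrist_force: [0.6, 0.0, -7.4]
grip_width: 0.0604
t 23.53 p [ 0.4499  0.1373 -0.0038] xyaw 89.83 zaxis [ 0.0027  0.002  -1.    ] w 0.0604 F [ 0.64  0.05 -7.42]
tool shift [-0.0007 -0.0012  0.0036]
tool turn deg [ 0.16 -0.11 -0.17]
time: 23.7
position: [0.4499, 0.1373, -0.0059]
orientation: [0.0, 0.708, 0.706, 0.002]
wrist_force: [-0.9, 0.4, -7.2]
grip_width: 0.0605
t 23.7 p [ 0.4499  0.1373 -0.0059] xyaw 89.83 zaxis [ 0.0027  0.0019 -1.    ] w 0.0605 F [-0.9   0.39 -7.15]
tool shift [-0.0007 -0.0012  0.0015]
tool turn deg [ 0.16 -0.11 -0.17]
```

```bash
python3 -m jog '[[[0,0,0.0015],[0,0,0],0],[[0,0,0],[0,0,0],0]]'; python3 -m jog '[[[0,0,0.001],[0,0,0],0],[[0,0,0],[0,0,0],0]]'; python3 -m jog '[[[0,0,0.001],[0,0,0],0],[[0,0,0],[0,0,0],0]]'
```

```text
time: 23.87
position: [0.4503, 0.1375, -0.0073]
orientation: [0.0, 0.708, 0.706, 0.002]
wrist_force: [-0.1, -1.0, -6.7]
grip_width: 0.0607
time: 24.03
position: [0.4507, 0.1377, -0.0073]
orientation: [0.0, 0.708, 0.706, 0.002]
wrist_force: [1.1, 0.4, -7.7]
grip_width: 0.0604
time: 24.2
position: [0.4512, 0.1379, -0.0074]
orientation: [0.0, 0.708, 0.706, 0.003]
wrist_force: [-0.2, 0.8, -7.5]
grip_width: 0.0607
```

```bash
python3 -m jog '[[[0,0,0],[0,0,0],0.8],[[0,0,0],[0,0,0],0.8],[[0,0,0],[0,0,0],0.85],[[0,0,0],[0,0,0],0.85],[[0,0,0],[0,0,0],0.85]]' 10; python3 where.py;  python3 - <<'E'
from h import *
s=get("scene")
a=cv2.resize(s["frame"][160:260,240:380,::-1],None,fx=4,fy=4,interpolation=cv2.INTER_CUBIC)
cv2.imwrite("pics/g5.png",a)
E
```

```text
time: 24.62
position: [0.4559, 0.1399, -0.0046]
orientation: [0.002, 0.708, 0.706, 0.007]
wrist_force: [-0.2, -0.0, 0.6]
grip_width: 0.0733
t 24.62 p [ 0.4559  0.1399 -0.0046] xyaw 89.84 zaxis [ 0.0125  0.0076 -0.9999] w 0.0733 F [-0.21 -0.02  0.61]
tool turn deg [ 0.72 -0.44 -0.  ]
```

View pics/g5.png

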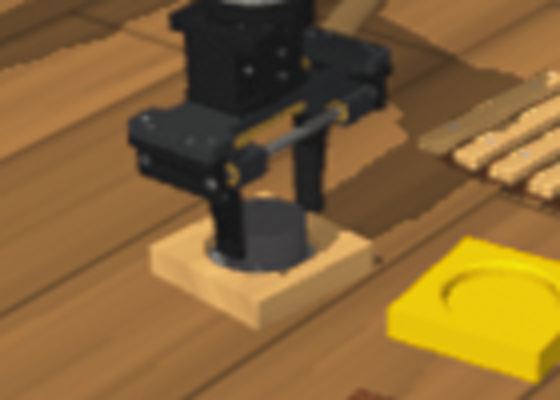

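```bash
python3 -m jog '[[[0,0,-0.006],[0,0,0],1],[[0,0,-0.012],[0,0,0],1],[[0,0,-0.03],[0,0,0],1],[[0,0,-0.04],[0,0,0],1],[[0,0,-0.04],[0,0,0],1],[[0,0,-0.04],[0,0,0],1],[[0,0,0],[0,0,0],1],[[0,0,0],[0,0,0],1]]'; python3 where.py .53 -.384 .2 90;  python3 - <<'E'
from h import *
d=get("wrist"); np.save("w9.npy",d,allow_pickle=True)
cv2.imwrite("pics/w9.png",d["frame"][:,:,::-1])
E
```

```text
time: 25.33
position: [0.4529, 0.1371, 0.1729]
orientation: [0.002, 0.709, 0.705, 0.006]
wrist_force: [0.7, 0.3, -0.1]
grip_width: 0.0874
t 25.33 p [0.4529 0.1371 0.1729] xyaw 89.71 zaxis [ 0.0119  0.0057 -0.9999] w 0.0874 F [ 0.74  0.32 -0.07]
tool shift [-0.5205  0.0802 -0.0291]
tool turn deg [ 0.68 -0.33 -0.3 ]
```

View pics/w9.png

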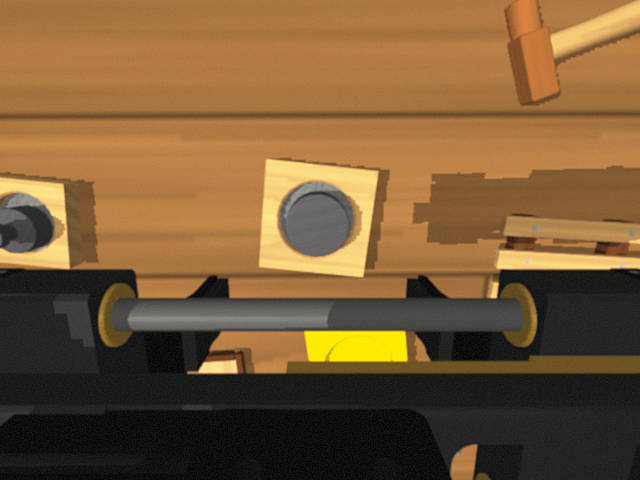

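```bash
python3 - <<'E'
from h import *
d=np.load("w9.npy",allow_pickle=True).item(); P=lambda u,v,z:onz(d,u,v,z)[:2].round(4)
q=[P(*p,.022) for p in((266,158.5),(380,170),(364.5,277),(259.5,267))]
print(np.mean(q,0), "disc L R top bottom",P(282,224,.044),P(353,224,.044),P(317.5,190.5,.044),P(317.5,259,.044))
E
python3 -m jog '[[[-0.03,0.004,-0.01],[0.3,-0.2,-0.1],1],[[-0.038,0.004,-0.01],[0.3,0,-0.1],1],[[-0.038,0.004,0],[0,0,0],1],[[-0.038,0.004,0],[0,0,0],1],[[-0.038,0.004,0],[0,0,0],1],[[-0.038,0.004,0],[0,0,0],1],[[-0.038,0.004,0],[0,0,0],1],[[-0.038,0.004,0],[0,0,0],1],[[-0.038,0.004,0],[0,0,0],1],[[-0.038,0.004,0],[0,0,0],1]]'; python3 where.py .5 -.384 .2 90
```

```text
[0.44845 0.1387 ] disc L R top bottom [0.4479 0.1048] [0.4484 0.1722] [0.4166 0.1387] [0.4828 0.1383]
time: 26.22
position: [0.4907, -0.2393, 0.183]
orientation: [-0.004, 0.7, 0.714, -0.001]
wrist_force: [0.7, 0.6, 0.9]
grip_width: 0.0871
t 26.22 p [ 0.4907 -0.2393  0.183 ] xyaw 91.17 zaxis [-0.0082  0.0039 -1.    ] w 0.0871 F [0.72 0.58 0.89]
tool shift [-0.1448  0.0062 -0.0176]
tool turn deg [-0.47 -0.23  1.17]
```

```bash
python3 -m jog '[[[-0.035,0,-0.005],[0,0,0],1],[[-0.035,0,-0.005],[0,0,0.8],1],[[-0.035,-0.003,-0.005],[-0.4,0,0.8],1],[[-0.03,-0.003,0],[0,0,0.8],1],[[0,0,0],[0,0,0],1],[[0,0,0],[0,0,0],1],[[0,0,0],[0,0,0],1]]'; python3 where.py .5 -.384 .2 88;  python3 - <<'E'
from h import *
d=get("wrist"); np.save("w10.npy",d,allow_pickle=True)
cv2.imwrite("pics/w10.png",d["frame"][:,:,::-1])
E
```

```text
time: 26.8
position: [0.4756, -0.3905, 0.1869]
orientation: [-0.007, 0.721, 0.693, -0.009]
wrist_force: [-0.5, -0.2, 0.7]
grip_width: 0.0873
t 26.8 p [ 0.4756 -0.3905  0.1869] xyaw 87.73 zaxis [-0.0219 -0.0023 -0.9998] w 0.0873 F [-0.54 -0.16  0.74]
tool shift [ 0.0074  0.0238 -0.0137]
tool turn deg [-1.25  0.18 -0.28]
```

View pics/w10.png

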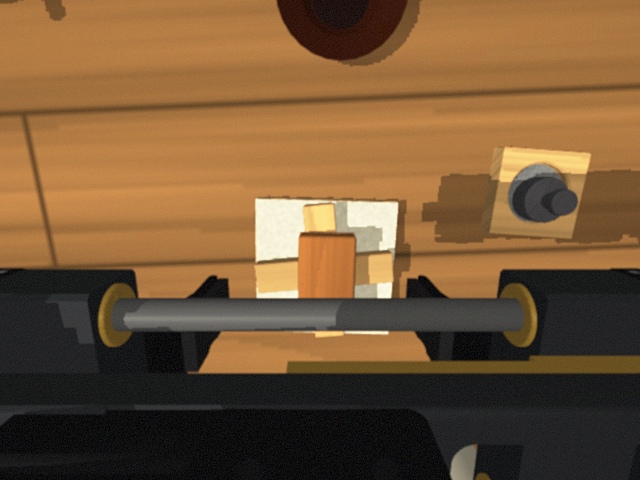

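Run:
```python
from h import *
d=np.load("w10.npy",allow_pickle=True).item(); P=lambda u,v,z:onz(d,u,v,z)[:2]
cv2.imwrite("pics/w10c.png",cv2.resize(d["frame"][190:340,245:415,::-1],None,fx=4.5,fy=4.5,interpolation=cv2.INTER_CUBIC)[:600])
```

```text
(no output)
```

View pics/w10c.png

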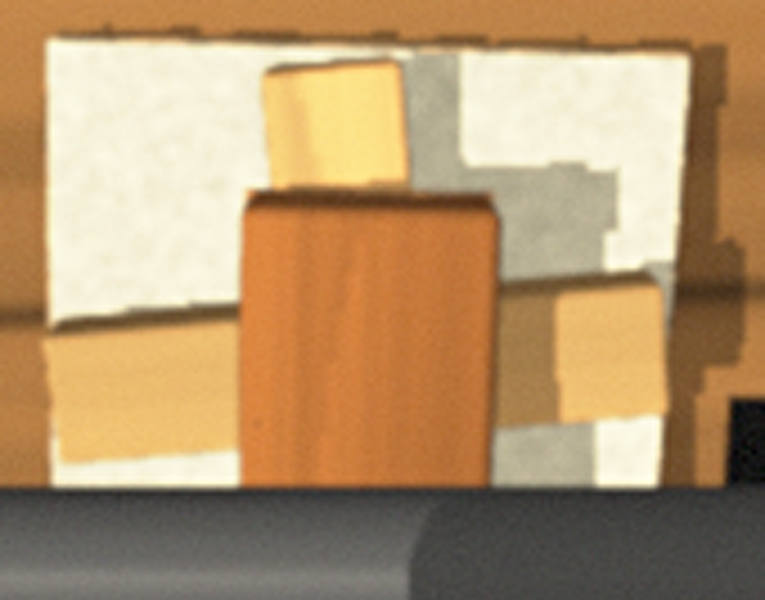

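```bash
python3 - <<'E'
from h import *
d=np.load("w10.npy",allow_pickle=True).item(); P=lambda x,y,z:onz(d,245+(x+.5)/4.5-.5,190+(y+.5)/4.5-.5,z)[:2]
a,b,c,e=P(244,208,.062),P(500,213,.062),P(240,487,.062),P(492,487,.062)
print(a,b,c,e,np.linalg.norm(b-a),[np.degrees(np.arctan2(*(v)[::-1])) for v in (b-a,c-a,e-b)])
v=(c-a)/np.linalg.norm(c-a)+(e-b)/np.linalg.norm(e-b); v/=np.linalg.norm(v); print("centre",(a+b)/2+v*.048)
# cross ends z=.038
l=(P(45,338,.038)+P(62,463,.038))/2; r=(P(658,283,.038)+P(667,412,.038))/2; u=(P(264,72,.038)+P(402,60,.038))/2
print("cross",(l+r)/2,np.linalg.norm(r-l),np.degrees(np.arctan2(*(r-l)[::-1])),"u",u)
E
python3 where.py .524 -.383 .1 88
```

```text
[ 0.47663955 -0.40785718] [ 0.47983403 -0.35415797] [ 0.53859319 -0.41192504] [ 0.54074346 -0.35688113] 0.053794149917441525 [np.float64(86.59557845891301), np.float64(-3.7566280872494198), np.float64(-2.5598994105106003)]
centre [ 0.52616389 -0.38365209]
cross [ 0.52129068 -0.38537794] 0.1411514729008531 92.93094910934413 u [ 0.45002489 -0.38808628]
t 26.85 p [ 0.476  -0.3895  0.1868] xyaw 87.8 zaxis [-0.0217 -0.0014 -0.9998] w 0.0866 F [-0.84 -0.52 -0.01]
tool shift [0.0086 0.0496 0.0857]
tool turn deg [-1.24  0.13 -0.2 ]
```

```bash
python3 -m jog '[[[0.004,0.023,0],[-0.6,0.1,0.4],1],[[0.003,0.022,0],[-0.6,0,0.4],1],[[0,0,0],[0,0,0],1],[[0,0,0.02],[0,0,0],1],[[0,0,0.02],[0,0,0],1],[[0,0,0.015],[0,0,0],1],[[0,0,0],[0,0,0],1],[[0,0,0],[0,0,0],1]]'; python3 where.py .525 -.3835 .016 87
```

```text
time: 27.52
position: [0.5277, -0.3687, 0.1278]
orientation: [-0.003, 0.719, 0.695, 0.004]
wrist_force: [0.9, -0.7, 0.4]
grip_width: 0.0872
t 27.52 p [ 0.5277 -0.3687  0.1278] xyaw 88.09 zaxis [ 0.0013  0.009  -1.    ] w 0.0872 F [ 0.87 -0.67  0.43]
tool shift [-0.0159 -0.0023  0.1117]
tool turn deg [ 0.05 -0.52  1.09]
```

```bash
python3 -m jog '[[[-0.012,-0.002,0],[0,-0.5,1],1],[[0,0,0],[0,0,0],1],[[0,0,0.015],[0,0,0],1],[[0,0,0],[0,0,0],1],[[0,0,0],[0,0,0],1]]'; python3 where.py .525 -.3835 .016 87
```

```text
time: 27.93
position: [0.5271, -0.3821, 0.1176]
orientation: [0.003, 0.725, 0.689, 0.001]
wrist_force: [-0.7, -0.4, 0.7]
grip_width: 0.0864
t 27.93 p [ 0.5271 -0.3821  0.1176] xyaw 87.12 zaxis [ 0.0065 -0.0032 -1.    ] w 0.0864 F [-0.74 -0.41  0.69]
tool shift [-0.0012 -0.0027  0.1016]
tool turn deg [0.38 0.17 0.12]
```

```bash
python3 -m jog '[[[-0.001,-0.002,0.01],[0.35,0.15,0.1],1],[[0,0,0.02],[0,0,0],1],[[0,0,0.02],[0,0,0],1],[[0,0,0.015],[0,0,0],1],[[0,0,0.005],[0,0,0],1],[[0,0,0],[0,0,0],1],[[0,0,0],[0,0,0],1]]'; python3 where.py .525 -.3835 .016 87
```

```text
time: 28.52
position: [0.5266, -0.387, 0.0491]
orientation: [0.003, 0.726, 0.688, 0.001]
wrist_force: [1.1, -1.2, -0.1]
grip_width: 0.087
t 28.52 p [ 0.5266 -0.387   0.0491] xyaw 86.91 zaxis [ 0.0055 -0.0041 -1.    ] w 0.087 F [ 1.12 -1.2  -0.05]
tool shift [ 0.0036 -0.002   0.0331]
tool turn deg [ 0.33  0.22 -0.09]
```

```bash
python3 -m jog '[[[0.003,-0.0015,0.005],[0.3,0.2,0],1],[[0,0,0.01],[0,0,0],1],[[0,0,0.007],[0,0,0],1],[[0,0,0],[0,0,0],1],[[0,0,0.003],[0,0,0],1],[[0,0,0],[0,0,0],1]]'; python3 where.py .525 -.3835 .016 87
python3 - <<'E'
from h import *
s=get("scene")
cv2.imwrite("pics/b1.png",cv2.resize(s["frame"][230:370,80:240,::-1],None,fx=5,fy=5,interpolation=cv2.INTER_CUBIC))
E
```

```text
time: 29.02
position: [0.527, -0.385, 0.0247]
orientation: [0.002, 0.726, 0.688, 0.001]
wrist_force: [0.1, 0.9, 0.6]
grip_width: 0.0867
t 29.02 p [ 0.527  -0.385   0.0247] xyaw 86.93 zaxis [ 0.0039 -0.0021 -1.    ] w 0.0867 F [0.12 0.9  0.63]
tool shift [ 0.0014 -0.0021  0.0087]
tool turn deg [ 0.23  0.11 -0.07]
```

View pics/b1.png

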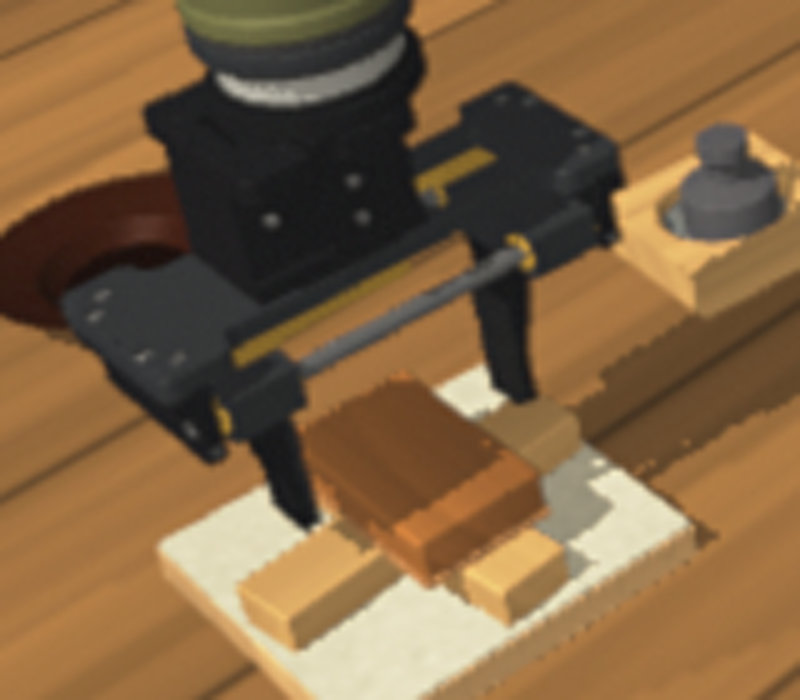

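```bash
python3 -m jog '[[[0.001,-0.002,0.005],[0.2,0.1,0],1],[[0,0,0.003],[0,0,0],1],[[0,0,0],[0,0,0],0.8],[[0,0,0],[0,0,0],0.6],[[0,0,0],[0,0,0],0.5],[[0,0,0],[0,0,0],0.5],[[0,0,0],[0,0,0],0.5],[[0,0,0],[0,0,0],0.5]]' 8; python3 where.py .525 -.3835 .016 87
```

```text
time: 29.73
position: [0.5255, -0.3846, 0.0173]
orientation: [0.001, 0.726, 0.688, 0.0]
wrist_force: [0.7, 1.3, -1.6]
grip_width: 0.0559
t 29.73 p [ 0.5255 -0.3846  0.0173] xyaw 86.92 zaxis [ 0.002  -0.0013 -1.    ] w 0.0559 F [ 0.65  1.32 -1.59]
tool shift [ 0.0011 -0.0006  0.0013]
tool turn deg [ 0.12  0.07 -0.08]
```

```bash
python3 -m jog '[[[0,0,0],[0,0,0],0],[[0,0,0],[0,0,0],0],[[0,0,0],[0,0,0],0],[[0,0,-0.005],[0,0,0],0],[[0,0,-0.01],[0,0,0],0],[[0,0,-0.01],[0,0,0],0],[[0,0,0],[0,0,0],0],[[0,0,0],[0,0,0],0]]' 30; python3 where.py .669 .006 .15 90;  python3 - <<'E'
from h import *
s=get("scene")
cv2.imwrite("pics/b2.png",cv2.resize(s["frame"][230:370,80:240,::-1],None,fx=5,fy=5,interpolation=cv2.INTER_CUBIC))
E
```

```text
time: 30.4
position: [0.5253, -0.3845, 0.045]
orientation: [0.001, 0.726, 0.688, 0.0]
wrist_force: [0.1, 0.6, -1.7]
grip_width: 0.0553
t 30.4 p [ 0.5253 -0.3845  0.045 ] xyaw 86.92 zaxis [ 0.0017 -0.0011 -1.    ] w 0.0553 F [ 0.12  0.58 -1.74]
tool shift [ 0.3976  0.1227 -0.1052]
tool turn deg [ 0.1   0.06 -3.08]
```

View pics/b2.png

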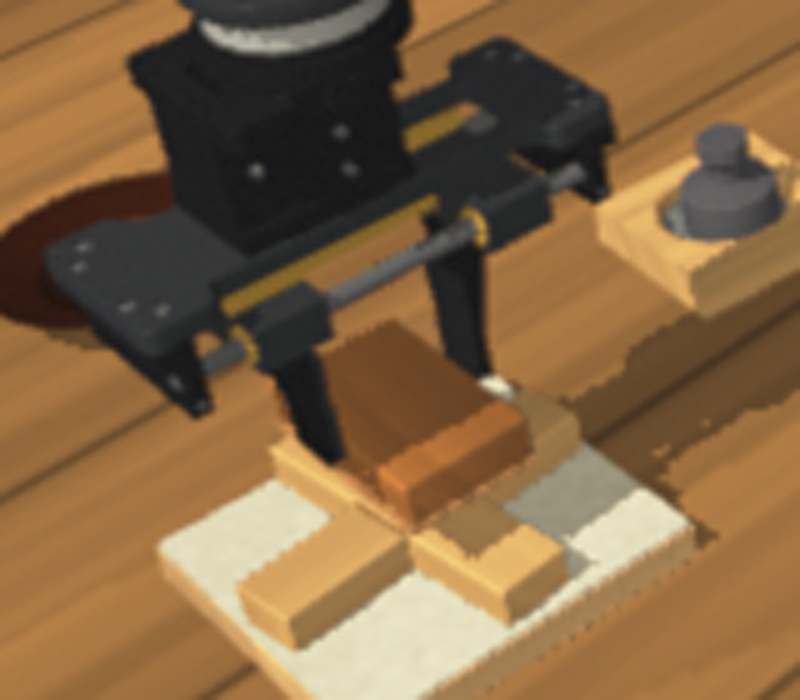

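```bash
python3 - <<'E'
from h import *
s=np.load("s.npy",allow_pickle=True).item(); t=np.load("t.npy",allow_pickle=True).item()
print("bottle",onz(s,313,355,0),onz(t,420,328,0))
c1,r1=ray(s,312,299);c2,r2=ray(t,431,283)
for z in (.1,.12,.14): print(z,onz(s,312,299,z),onz(t,431,283,z))
E
python3 -m jog '[[[0,0,-0.02],[0,0,0],0],[[0,0,-0.03],[0,0,0],0],[[0.015,0,-0.03],[0,0,0],0],[[0.025,0,-0.025],[0,0,-0.5],0],[[0.03,0,-0.01],[0,0,-0.5],0],[[0.03,0,0],[0,0,-0.5],0],[[0.03,0,0],[0,0,-0.5],0],[[0.03,0,0],[0,0,-0.5],0],[[0.03,0,0],[0,0,-0.5],0],[[0.03,0,0],[0,0,-0.5],0]]';  python3 where.py .64 .006 .15 94.7
```

```text
bottle [ 0.78104228 -0.22718317  0.        ] [ 0.77601537 -0.23374022  0.        ]
0.1 [ 0.74957948 -0.18841414  0.1       ] [ 0.80310659 -0.20482736  0.1       ]
0.12 [ 0.76590107 -0.20711426  0.12      ] [ 0.78850792 -0.21720124  0.12      ]
0.14 [ 0.78222266 -0.22581438  0.14      ] [ 0.77390926 -0.22957512  0.14      ]
time: 31.28
position: [0.5284, -0.1667, 0.1634]
orientation: [0.002, 0.71, 0.704, -0.002]
wrist_force: [0.9, 1.1, -1.2]
grip_width: 0.0555
t 31.28 p [ 0.5284 -0.1667  0.1634] xyaw 89.48 zaxis [ 1.0e-04 -5.4e-03 -1.0e+00] w 0.0555 F [ 0.88  1.08 -1.2 ]
tool shift [0.1738 0.11   0.0125]
tool turn deg [-0.01  0.31 -5.22]
```

```bash
python3 -m jog '[[[0.022,0.01,0],[0,0,-0.6],0],[[0.022,0.01,0],[0,0,-0.6],0],[[0.022,0.012,0],[0,0,-0.6],0],[[0.022,0.012,0],[0,0.3,-0.6],0],[[0.022,0.014,0],[0,0,-0.6],0],[[0.022,0.014,0],[0,0,-0.6],0],[[0.022,0.014,0],[0,0,-0.6],0],[[0.015,0.01,0],[0,0,-0.6],0],[[0,0,0],[0,0,0],0],[[0,0,0],[0,0,0],0]]';  python3 where.py .669 .006 .15 94.7
python3 - <<'E'
from h import *
d=get("wrist"); np.save("w11.npy",d,allow_pickle=True)
cv2.imwrite("pics/w11.png",d["frame"][:,:,::-1])
E
```

```text
time: 32.12
position: [0.6253, 0.0292, 0.161]
orientation: [-0.003, 0.674, 0.739, 0.003]
wrist_force: [0.4, -0.7, -0.4]
grip_width: 0.0554
t 32.12 p [0.6253 0.0292 0.161 ] xyaw 95.3 zaxis [-0.0015  0.0084 -1.    ] w 0.0554 F [ 0.36 -0.72 -0.45]
tool shift [-0.0272  0.0414  0.0107]
tool turn deg [-0.04 -0.49  0.6 ]
```

View pics/w11.png

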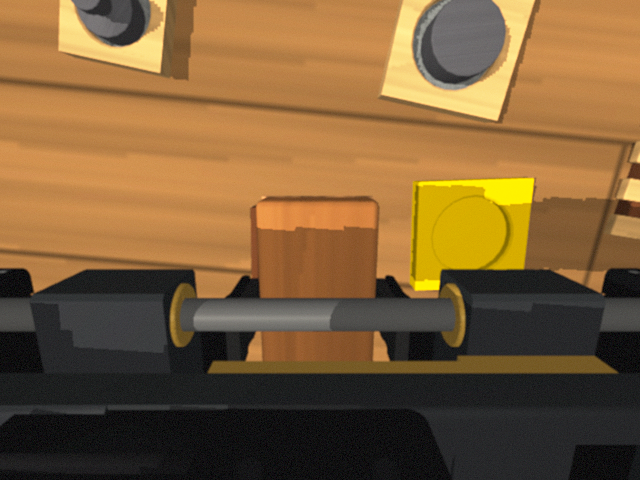

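```bash
python3 -m jog '[[[0.01,0.02,-0.01],[0,-0.3,0.2],0],[[0.012,0.025,0],[0,0,0.2],0],[[0.012,0.025,0],[0,0,0],0],[[0.012,0.02,0],[0,0,0],0],[[0.012,0.015,0],[0,0,0],0],[[0,0,0],[0,0,0],0],[[0,0,0],[0,0,0],0]]';  python3 where.py .669 .006 .15 94.7
python3 - <<'E'
from h import *
d=get("wrist"); np.save("w12.npy",d,allow_pickle=True)
cv2.imwrite("pics/w12.png",d["frame"][:,:,::-1])
E
```

```text
time: 32.75
position: [0.726, 0.0852, 0.1695]
orientation: [-0.003, 0.683, 0.731, -0.002]
wrist_force: [-0.2, -0.7, -0.1]
grip_width: 0.0555
t 32.75 p [0.726  0.0852 0.1695] xyaw 93.88 zaxis [-6.1e-03  9.0e-04 -1.0e+00] w 0.0555 F [-0.19 -0.71 -0.13]
tool shift [-0.0751 -0.0622  0.0198]
tool turn deg [-0.35 -0.08 -0.82]
```

View pics/w12.png

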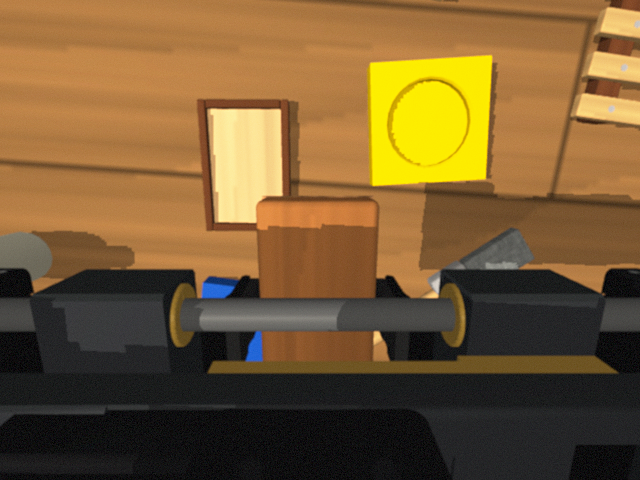

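Run:
```python
from h import *
d=np.load("w12.npy",allow_pickle=True).item(); P=lambda u,v,z:onz(d,u,v,z)[:2]
cv2.imwrite("pics/w12c.png",cv2.resize(d["frame"][90:240,185:305,::-1],None,fx=4,fy=4,interpolation=cv2.INTER_CUBIC))
a,b,c=P(197.5,99.5,.013),P(289,99.5,.013),P(206.5,231,.013)
print((b+c)/2,np.linalg.norm(a-b),np.linalg.norm(c-a),np.degrees(np.arctan2(*(b-a)[::-1])),np.degrees(np.arctan2(*(c-a)[::-1])))
```

```text
[0.67249658 0.01140033] 0.08679152638320309 0.12690095700606635 93.88019904155858 3.486528727873184
```

View pics/w12c.png

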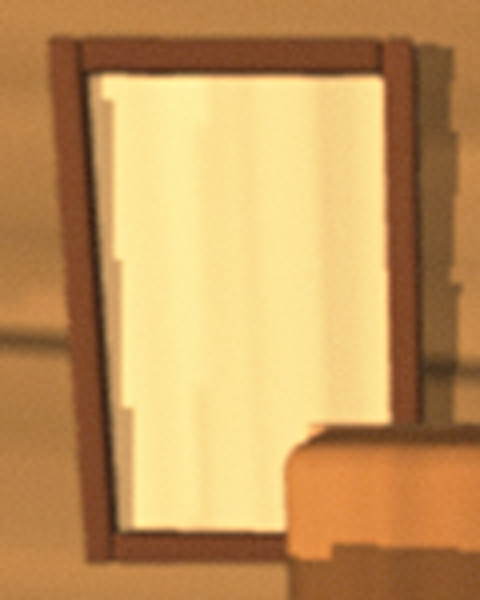

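```bash
python3 - <<'E'
from h import *
d=np.load("w12.npy",allow_pickle=True).item(); M=np.array(d["mount"]); f,cx,cy=K(d)
for u,v in ((262,201),(374,201),(258,206),(378,206)):
    r=M[:3,:3]@np.array([(u-cx)/f,(v-cy)/f,1]); c=M[:3,3]; print((c+r*((-.0447)-c[2])/r[2]).round(4))
E
python3 where.py .6715 .010 .10 93.8
```

```text
[-0.024  -0.0473 -0.0447]
[ 0.0253 -0.0473 -0.0447]
[-0.0259 -0.0451 -0.0447]
[ 0.0271 -0.0451 -0.0447]
t 32.8 p [0.7258 0.0855 0.1694] xyaw 93.89 zaxis [-0.0062  0.0016 -1.    ] w 0.0551 F [-0.01  0.07 -1.41]
tool shift [-0.0718 -0.0589  0.0696]
tool turn deg [-0.35 -0.12  0.09]
```

```bash
python3 -m jog '[[[-0.018,-0.015,0],[-0.3,-0.1,0],0],[[-0.018,-0.015,0],[0,0,0],0],[[-0.018,-0.015,0],[0,0,0],0],[[-0.016,-0.013,0.01],[0,0,0],0],[[0,0,0.02],[0,0,0],0],[[0,0,0.02],[0,0,0],0],[[0,0,0],[0,0,0],0],[[0,0,0],[0,0,0],0]]';  python3 where.py .6715 .010 .03 93.8
```

```text
time: 33.47
position: [0.6633, -0.0042, 0.1211]
orientation: [-0.001, 0.689, 0.725, 0.001]
wrist_force: [0.3, -0.5, -0.8]
grip_width: 0.0554
t 33.47 p [ 0.6633 -0.0042  0.1211] xyaw 92.97 zaxis [ 0.      0.0021 -1.    ] w 0.0554 F [ 0.34 -0.5  -0.85]
tool shift [0.0135 0.0089 0.0912]
tool turn deg [ 0.01 -0.12 -0.83]
```

```bash
python3 -m jog '[[[0.011,0.008,0],[0,-0.1,-0.8],0],[[0,0,0],[0,0,0],0],[[0,0,0.02],[0,0,0],0],[[0,0,0.02],[0,0,0],0],[[0,0,0.015],[0,0,0],0],[[0,0,0],[0,0,0],0],[[0,0,0],[0,0,0],0]]';  python3 where.py .6715 .010 .03 93.8
```

```text
time: 34.05
position: [0.6774, 0.0115, 0.0722]
orientation: [0.003, 0.681, 0.732, 0.005]
wrist_force: [0.3, 0.2, -0.8]
grip_width: 0.0555
t 34.05 p [0.6774 0.0115 0.0722] xyaw 94.16 zaxis [ 0.0114  0.0023 -0.9999] w 0.0555 F [ 0.34  0.19 -0.83]
tool shift [-0.0011 -0.0065  0.0421]
tool turn deg [ 0.66 -0.08  0.36]
```

```bash
python3 -m jog '[[[-0.001,-0.006,0],[0.6,-0.1,0.3],0],[[0,0,0],[0,0,0],0],[[0,0,0.015],[0,0,0],0],[[0,0,0.012],[0,0,0],0],[[0,0,0],[0,0,0],0],[[0,0,0],[0,0,0],0]]';  python3 where.py .6715 .010 .01 93.8
python3 - <<'E'
from h import *
for n,b in (("scene",(260,200,420,320)),("side",(260,200,400,305)),("wrist",(180,60,460,270))):
  s=get(n); x0,y0,x1,y1=b
  cv2.imwrite(f"pics/t1{n}.png",cv2.resize(s["frame"][y0:y1,x0:x1,::-1],None,fx=560/(x1-x0),fy=560/(x1-x0),interpolation=cv2.INTER_CUBIC))
E
```

```text
time: 34.55
position: [0.6734, 0.0102, 0.0461]
orientation: [0.002, 0.683, 0.731, 0.002]
wrist_force: [-0.0, -0.1, -1.5]
grip_width: 0.0551
t 34.55 p [0.6734 0.0102 0.0461] xyaw 93.89 zaxis [ 4.9e-03 -2.0e-04 -1.0e+00] w 0.0551 F [-0.05 -0.08 -1.46]
tool shift [-0.0001 -0.002   0.0361]
tool turn deg [0.28 0.03 0.09]
```

View pics/t1scene.png

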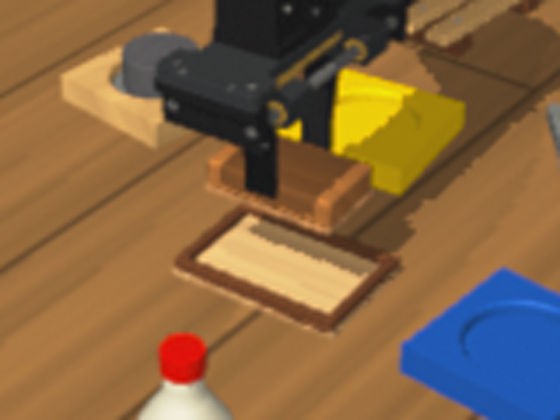

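View pics/t1side.png

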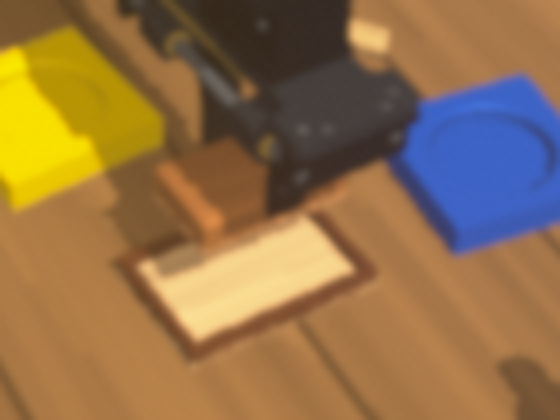

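View pics/t1wrist.png

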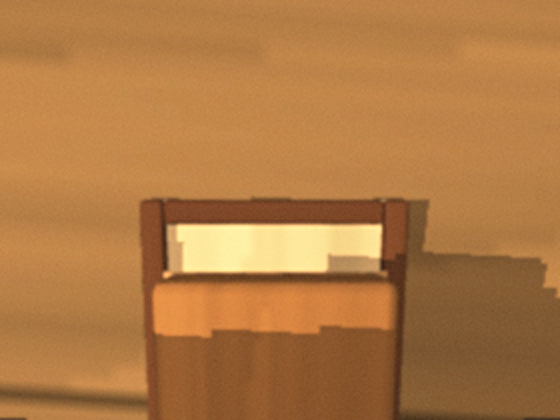

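```bash
python3 - <<'E'
from h import *
d=get("wrist"); P=lambda u,v,z:onz(d,u,v,z)[:2]
a,b=P(251,160,.013),P(384,160,.013);u=(b-a)/np.linalg.norm(b-a); n=np.array([u[1],-u[0]])
print(np.linalg.norm(b-a),(a+b)/2+n*.064,np.degrees(np.arctan2(u[1],u[0])))
E
python3 where.py .6715 .010 -.0147 93.8
```

```text
0.08569590616450196 [0.67281806 0.01067283] 93.87318046467516
t 34.75 p [0.6739 0.0103 0.0471] xyaw 93.9 zaxis [ 0.006 -0.    -1.   ] w 0.0556 F [-0.71 -0.33 -1.42]
tool shift [-0.0001 -0.0028  0.0618]
tool turn deg [0.35 0.02 0.1 ]
```

```bash
python3 -m jog '[[[0,-0.002,0.005],[0.3,0,0.1],0],[[0,0,0.012],[0,0,0],0],[[0,0,0.012],[0,0,0],0],[[0,0,0.01],[0,0,0],0],[[0,0,0],[0,0,0],0],[[0,0,0],[0,0,0],0]]';  python3 where.py .672 .0105 -.0147 93.8
```

```text
time: 35.25
position: [0.672, 0.0102, 0.004]
orientation: [0.0, 0.683, 0.73, 0.0]
wrist_force: [0.0, 0.2, -0.8]
grip_width: 0.0554
t 35.25 p [0.672  0.0102 0.004 ] xyaw 93.79 zaxis [ 9.e-04 -2.e-04 -1.e+00] w 0.0554 F [ 0.04  0.19 -0.81]
tool shift [0.0003 0.     0.0187]
tool turn deg [ 0.05  0.02 -0.01]
```

```bash
python3 -m jog '[[[0,0,0.007],[0,0,0],0],[[0,0,0.005],[0,0,0],0],[[0,0,0.003],[0,0,0],0],[[0,0,0],[0,0,0],0],[[0,0,0],[0,0,0],0]]';  python3 where.py .672 .0105 -.0147 93.8; python3 -m jog '[[[0,0,0.0025],[0,0,0],0],[[0,0,0],[0,0,0],0]]'; python3 -m jog '[[[0,0,0.0015],[0,0,0],0],[[0,0,0],[0,0,0],0]]'
```

```text
time: 35.67
position: [0.6719, 0.0101, -0.013]
orientation: [0.0, 0.683, 0.73, -0.0]
wrist_force: [0.6, -0.3, -1.4]
grip_width: 0.0553
t 35.67 p [ 0.6719  0.0101 -0.013 ] xyaw 93.79 zaxis [ 3.e-04 -6.e-04 -1.e+00] w 0.0553 F [ 0.62 -0.32 -1.4 ]
tool shift [0.0004 0.0002 0.0017]
tool turn deg [ 0.02  0.03 -0.01]
time: 35.83
position: [0.6727, 0.0099, -0.0144]
orientation: [0.001, 0.683, 0.73, 0.001]
wrist_force: [-1.4, -0.2, -0.6]
grip_width: 0.0552
time: 36.0
position: [0.6735, 0.0099, -0.0144]
orientation: [0.001, 0.683, 0.73, 0.001]
wrist_force: [0.7, 0.7, -0.6]
grip_width: 0.0554
```

```bash
python3 -m jog '[[[0,0,0],[0,0,0],0.7],[[0,0,0],[0,0,0],0.8],[[0,0,0],[0,0,0],0.8],[[0,0,0],[0,0,0],0.8],[[0,0,0],[0,0,0],0.8],[[0,0,0],[0,0,0],0.8]]' 10; python3 where.py; python3 -m jog '[[[0,0,-0.006],[0,0,0],0.9],[[0,0,-0.012],[0,0,0],1],[[0,0,-0.03],[0,0,0],1],[[0,0,-0.04],[0,0,0],1],[[0,0,-0.04],[0,0,0],1],[[0,0,-0.04],[0,0,0],1],[[0,0,0],[0,0,0],1],[[0,0,0],[0,0,0],1]]'; python3 where.py .5 -.38 .2 92
python3 - <<'E'
from h import *
d=get("wrist"); np.save("w13.npy",d,allow_pickle=True)
cv2.imwrite("pics/w13.png",d["frame"][:,:,::-1])
E
```

```text
time: 36.5
position: [0.6745, 0.0099, -0.0139]
orientation: [0.002, 0.683, 0.73, 0.002]
wrist_force: [1.2, 1.2, -0.0]
grip_width: 0.0693
t 36.5 p [ 0.6745  0.0099 -0.0139] xyaw 93.8 zaxis [ 5.7e-03  3.0e-04 -1.0e+00] w 0.0693 F [ 1.23  1.15 -0.01]
tool turn deg [0.33 0.01 0.  ]
time: 37.17
position: [0.6722, 0.0088, 0.1658]
orientation: [0.002, 0.684, 0.73, 0.001]
wrist_force: [-0.4, -0.8, -1.1]
grip_width: 0.087
t 37.17 p [0.6722 0.0088 0.1658] xyaw 93.69 zaxis [ 0.004 -0.001 -1.   ] w 0.087 F [-0.44 -0.83 -1.07]
tool shift [-0.3769 -0.1967 -0.0345]
tool turn deg [0.23 0.07 1.69]
```

View pics/w13.png

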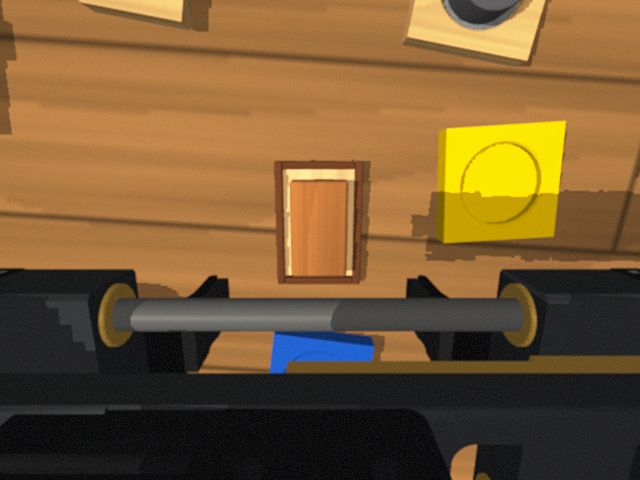

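```bash
python3 - <<'E'
from h import *
d=np.load("w13.npy",allow_pickle=True).item(); P=lambda u,v,z:onz(d,u,v,z)[:2]
q=[P(*p,.013) for p in((275,161),(370,161),(360.5,283.5),(278.5,283.5))]
b=[P(*p,.03) for p in((290,180),(348,180),(346,276),(290.5,276))]
print("tray",np.mean(q,0),"block",np.mean(b,0),np.linalg.norm(np.diff(b,axis=0),axis=1))
E
python3 -m jog '[[[-0.02,-0.015,-0.005],[0,0,0.2],1],[[-0.035,-0.018,-0.005],[0,0,0.2],1],[[-0.035,-0.018,-0.005],[0,0,0.2],1],[[-0.035,-0.018,-0.005],[0,0,0.2],1],[[-0.035,-0.018,0],[0,0,0.2],1],[[-0.035,-0.018,0],[0,0,0.2],1],[[-0.035,-0.018,0],[0,0,0.2],1],[[-0.035,-0.018,0],[0,0,0],1],[[-0.035,-0.018,0],[0,0,0],1],[[-0.035,-0.018,0],[0,0,0],1]]';  python3 where.py .5 -.38 .2 92.5
```

```text
tray [0.67148594 0.01275387] block [0.6731785  0.01043801] [0.05452253 0.09500343 0.055838  ]
time: 38.05
position: [0.5109, -0.3329, 0.1783]
orientation: [-0.003, 0.684, 0.729, 0.002]
wrist_force: [0.4, -0.5, -0.0]
grip_width: 0.0868
t 38.05 p [ 0.5109 -0.3329  0.1783] xyaw 93.63 zaxis [-7.0e-04  7.3e-03 -1.0e+00] w 0.0868 F [ 0.43 -0.46 -0.01]
tool shift [-0.0461 -0.0139 -0.022 ]
tool turn deg [-0.02 -0.42  1.13]
```

```bash
python3 -m jog '[[[-0.023,-0.018,0],[0,-0.4,0.6],1],[[-0.023,-0.018,0],[0,0,0.5],1],[[0,0,0],[0,0,0],1],[[0,0,0],[0,0,0],1],[[0,0,0],[0,0,0],1]]';  python3 where.py .489 -.3864 .1 92.5
python3 - <<'E'
from h import *
d=get("wrist"); np.save("w14.npy",d,allow_pickle=True)
cv2.imwrite("pics/w14.png",d["frame"][:,:,::-1])
E
```

```text
time: 38.47
position: [0.4631, -0.3941, 0.1752]
orientation: [-0.002, 0.699, 0.715, -0.004]
wrist_force: [0.8, -0.2, -0.8]
grip_width: 0.0871
t 38.47 p [ 0.4631 -0.3941  0.1752] xyaw 91.23 zaxis [-0.0083 -0.0024 -1.    ] w 0.0871 F [ 0.82 -0.16 -0.76]
tool shift [0.0073 0.0267 0.0749]
tool turn deg [-0.48  0.12 -1.27]
```

View pics/w14.png

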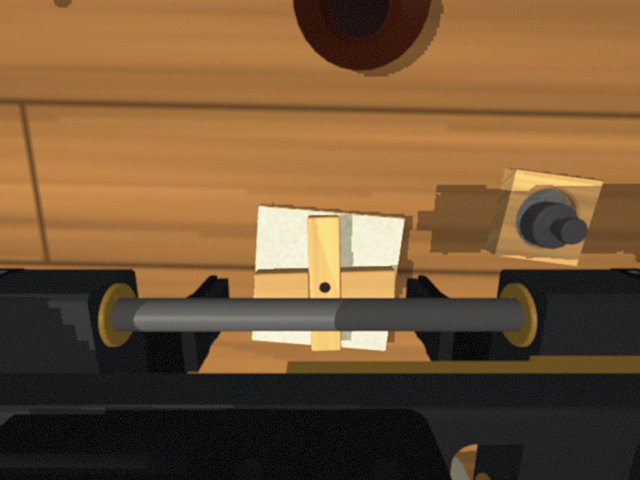

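```bash
python3 - <<'E'
from h import *
d=np.load("w14.npy",allow_pickle=True).item(); P=lambda u,v,z:onz(d,u,v,z)[:2].round(4)
print("hole",P(325,287.5,.038),"topend",P(308.5,217,.038),P(339,215.5,.038),"bottom",P(312.5,350,.038),P(340.5,350,.038))
a=(P(308.5,217,.038)+P(339,215.5,.038))/2; b=(P(312.5,350,.038)+P(340.5,350,.038))/2
print((a+b)/2,np.linalg.norm(a-b),np.degrees(np.arctan2(*(b-a)[::-1])))
E
python3 -m jog '[[[0.006,0.024,0.015],[-0.4,0.1,-1],1],[[0,0,0.02],[0,0,0],1],[[0,0,0.015],[0,0,0],1],[[0,0,0],[0,0,0],1],[[0,0,0],[0,0,0],1]]';  python3 where.py .489 -.3864 .04 92.5
```

```text
hole [ 0.5224 -0.3849] topend [ 0.4505 -0.4027] [ 0.4485 -0.3732] bottom [ 0.5928 -0.3963] [ 0.5922 -0.3665]
[ 0.521    -0.384675] 0.1431499301431894 2.622554067785599
time: 38.93
position: [0.4945, -0.3796, 0.1225]
orientation: [-0.001, 0.688, 0.726, 0.001]
wrist_force: [-0.3, -1.0, 0.8]
grip_width: 0.0869
t 38.93 p [ 0.4945 -0.3796  0.1225] xyaw 93.03 zaxis [ 7.0e-04  2.9e-03 -1.0e+00] w 0.0869 F [-0.34 -1.    0.81]
tool shift [-0.0068 -0.0059  0.0825]
tool turn deg [ 0.05 -0.16  0.53]
```

```bash
python3 -m jog '[[[-0.006,-0.005,0],[0,-0.1,0.5],1],[[0,0,0.01],[0,0,0],1],[[0,0,0.02],[0,0,0],1],[[0,0,0.02],[0,0,0],1],[[0,0,0.01],[0,0,0],1],[[0,0,0],[0,0,0],1],[[0,0,0],[0,0,0],1]]';  python3 where.py .4895 -.3863 .0 92.6
```

```text
time: 39.52
position: [0.4929, -0.387, 0.0639]
orientation: [0.003, 0.691, 0.723, 0.002]
wrist_force: [0.5, 0.7, 0.4]
grip_width: 0.0871
t 39.52 p [ 0.4929 -0.387   0.0639] xyaw 92.66 zaxis [ 0.0072 -0.0025 -1.    ] w 0.0871 F [0.52 0.68 0.36]
tool shift [ 0.0011 -0.0038  0.0639]
tool turn deg [0.41 0.16 0.06]
```

```bash
python3 -m jog '[[[0.0008,-0.0035,0.008],[0.4,0.15,0],1],[[0,0,0.015],[0,0,0],1],[[0,0,0.015],[0,0,0],1],[[0,0,0.01],[0,0,0],1],[[0,0,0],[0,0,0],1],[[0,0,0],[0,0,0],1]]';  python3 where.py .4895 -.3863 -.008 92.6;  python3 - <<'E'
from h import *
s=get("scene")
cv2.imwrite("pics/c1.png",cv2.resize(s["frame"][230:370,80:240,::-1],None,fx=5,fy=5,interpolation=cv2.INTER_CUBIC))
E
```

```text
time: 40.02
position: [0.4907, -0.3883, 0.0147]
orientation: [0.002, 0.691, 0.723, 0.0]
wrist_force: [-0.5, -1.0, 0.1]
grip_width: 0.0869
t 40.02 p [ 0.4907 -0.3883  0.0147] xyaw 92.64 zaxis [ 0.0038 -0.0028 -1.    ] w 0.0869 F [-0.46 -0.95  0.14]
tool shift [ 0.0021 -0.0012  0.0227]
tool turn deg [0.21 0.17 0.04]
```

View pics/c1.png

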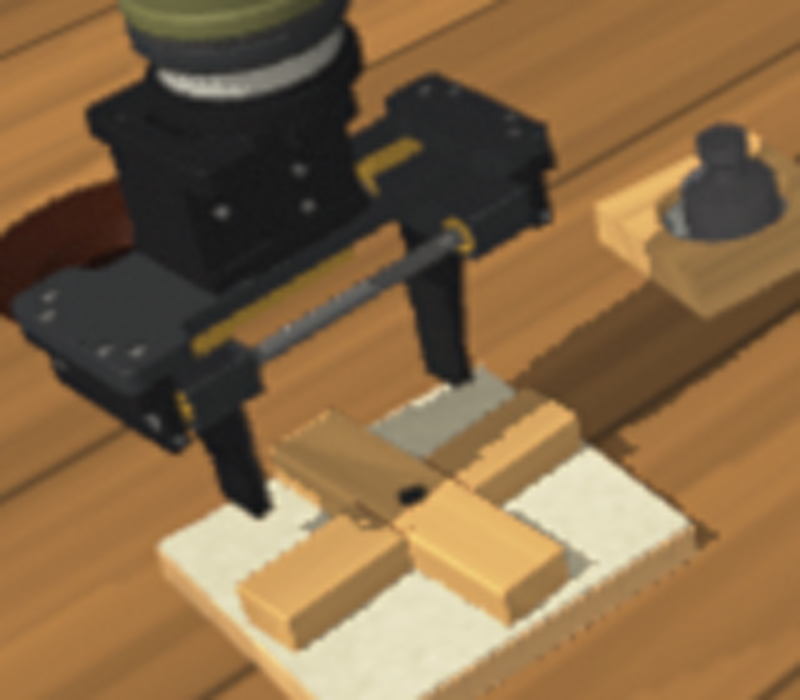

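```bash
python3 -m jog '[[[0.002,-0.001,0.006],[0.2,0.15,0],1],[[0,0,0.006],[0,0,0],1],[[0,0,0.004],[0,0,0],1],[[0,0,0],[0,0,0],1],[[0,0,0],[0,0,0],1]]';  python3 where.py .4895 -.3863 -.008 92.6;  python3 - <<'E'
from h import *
s=get("scene")
cv2.imwrite("pics/c2.png",cv2.resize(s["frame"][290:370,90:200,::-1],None,fx=7,fy=7,interpolation=cv2.INTER_CUBIC))
for x in (.48,.499): 
  for y in (-.43,-.343): print(x,y,[((proj(s,[x,y,z])-[90,290])*7).round() for z in (.018,.024,.03)])
E
```

```text
time: 40.48
position: [0.4907, -0.3869, -0.0012]
orientation: [0.001, 0.69, 0.723, 0.0]
wrist_force: [0.7, -0.3, -0.1]
grip_width: 0.0866
t 40.48 p [ 0.4907 -0.3869 -0.0012] xyaw 92.66 zaxis [ 0.0022 -0.0014 -1.    ] w 0.0866 F [ 0.72 -0.3  -0.11]
tool shift [ 0.0007 -0.0012  0.0068]
tool turn deg [0.12 0.08 0.06]
0.48 -0.43 [array([295., 347.]), array([291., 331.]), array([286., 315.])]
0.48 -0.343 [array([550., 187.]), array([546., 172.]), array([542., 156.])]
0.499 -0.43 [array([334., 376.]), array([329., 360.]), array([325., 344.])]
0.499 -0.343 [array([588., 213.]), array([585., 197.]), array([581., 182.])]
```

View pics/c2.png

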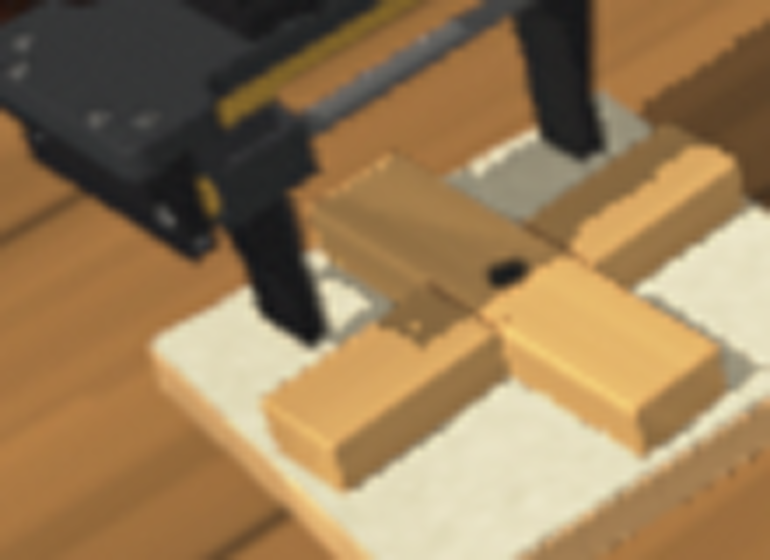

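```bash
python3 -m jog '[[[0.0005,-0.001,0.003],[0.1,0,0],1],[[0,0,0.003],[0,0,0],1],[[0,0,0],[0,0,0],0.8],[[0,0,0],[0,0,0],0.6],[[0,0,0],[0,0,0],0.4],[[0,0,0],[0,0,0],0.3],[[0,0,0],[0,0,0],0.25],[[0,0,0],[0,0,0],0.25],[[0,0,0],[0,0,0],0.25],[[0,0,0],[0,0,0],0.25]]' 8;  python3 where.py .4895 -.3863 -.008 92.6
```

```text
time: 41.37
position: [0.4901, -0.3869, -0.0068]
orientation: [0.001, 0.69, 0.723, -0.0]
wrist_force: [-0.1, 0.0, 1.1]
grip_width: 0.0411
t 41.37 p [ 0.4901 -0.3869 -0.0068] xyaw 92.67 zaxis [ 0.0017 -0.0022 -1.    ] w 0.0411 F [-0.12  0.02  1.06]
tool shift [ 0.0006 -0.0006  0.0012]
tool turn deg [0.09 0.13 0.07]
```

```bash
python3 -m jog '[[[0,0,0],[0,0,0],0.25],[[0,0,0],[0,0,0],0.25],[[0,0,0],[0,0,0],0.25]]' 8; python3 -m jog '[[[0,0,0],[0,0,0],0],[[0,0,0],[0,0,0],0],[[0,0,0],[0,0,0],0],[[0,0,0],[0,0,0],0]]' 45;  python3 where.py .4895 -.3863 -.008 92.6
```

```text
time: 41.62
position: [0.4902, -0.3869, -0.0068]
orientation: [0.001, 0.69, 0.723, -0.0]
wrist_force: [0.6, -0.5, -1.0]
grip_width: 0.0323
time: 41.95
position: [0.4902, -0.3869, -0.0067]
orientation: [0.001, 0.69, 0.723, -0.0]
wrist_force: [-0.1, -0.2, -1.6]
grip_width: 0.0311
t 41.95 p [ 0.4902 -0.3869 -0.0067] xyaw 92.67 zaxis [ 0.0018 -0.0023 -1.    ] w 0.0311 F [-0.14 -0.25 -1.59]
tool shift [ 0.0006 -0.0007  0.0012]
tool turn deg [0.1  0.14 0.07]
```

```bash
python3 -m jog '[[[0,0,-0.005],[0,0,0],0],[[0,0,-0.01],[0,0,0],0],[[0,0,-0.015],[0,0,0],0],[[0,0,-0.015],[0,0,0],0],[[0,0,0],[0,0,0],0],[[0,0,0],[0,0,0],0]]';  python3 where.py .5 .39 .2 92.6
python3 - <<'E'
from h import *
s=get("scene")
cv2.imwrite("pics/c3.png",cv2.resize(s["frame"][230:370,80:240,::-1],None,fx=5,fy=5,interpolation=cv2.INTER_CUBIC))
d=get("wrist"); cv2.imwrite("pics/c3w.png",d["frame"][:,:,::-1])
E
```

```text
time: 42.45
position: [0.4896, -0.3868, 0.0431]
orientation: [0.001, 0.691, 0.723, -0.0]
wrist_force: [0.2, 0.0, -0.3]
grip_width: 0.0312
t 42.45 p [ 0.4896 -0.3868  0.0431] xyaw 92.64 zaxis [ 0.0011 -0.002  -1.    ] w 0.0312 F [ 0.17  0.05 -0.31]
tool shift [ 0.7752  0.0463 -0.1585]
tool turn deg [0.06 0.12 0.04]
```

View pics/c3.png

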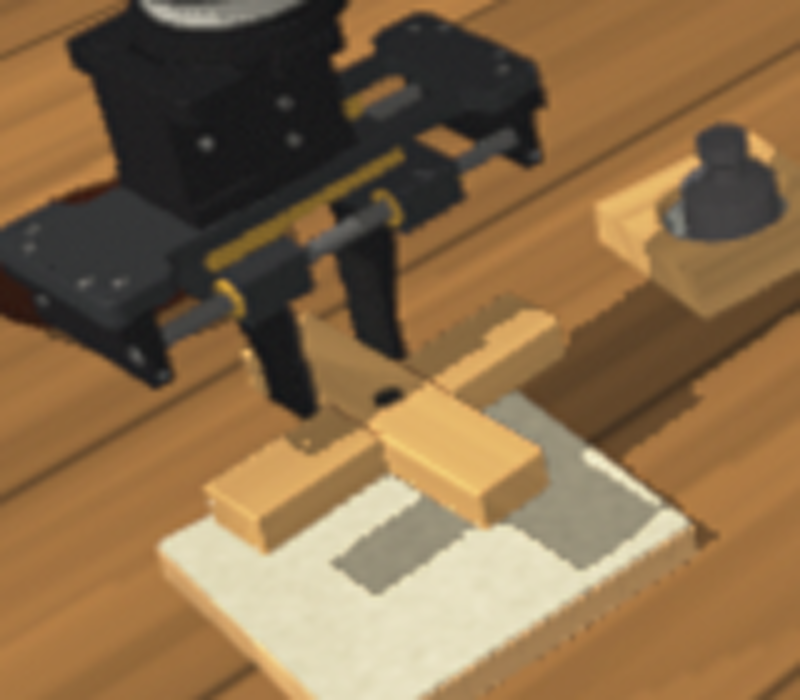

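View pics/c3w.png

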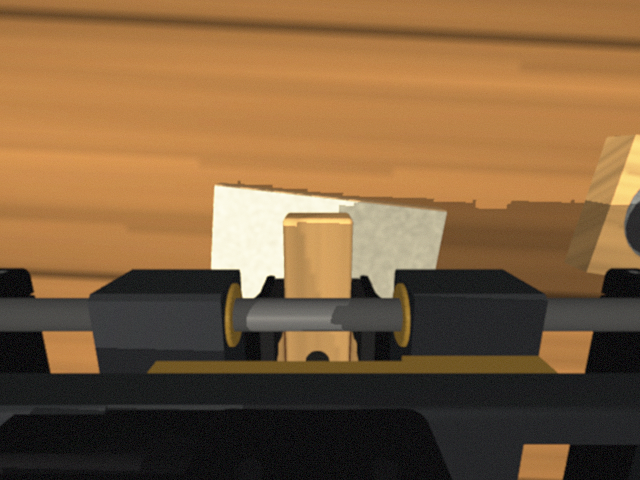

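Run:
```python
from h import *
s=get("scene"); o,T=obs(); fx=T[:3,1]; fy=T[:3,0]
c=T[:3,3]+fx*.032+np.array([0,0,.0447])
for n,a,b in (("+x",.072,-.016),("+x",.072,.016),("-y",-.016,-.072),("-y",.016,-.072),("+y",.016,.072),("+y",-.016,.072)):
    print(n,((proj(s,c+a*fx+b*fy)-[80,230])*5).round())
```

```text
+x [473. 494.]
+x [541. 447.]
-y [198. 485.]
-y [250. 519.]
+y [556. 318.]
+y [504. 291.]
```

```bash
python3 -m jog '[[[0,0,-0.025],[0,0,0],0],[[0,0,-0.035],[0,0,0],0],[[0.02,0,-0.03],[0,0,0],0],[[0.03,0,-0.02],[0,0,0],0],[[0.035,0.001,0],[0,0,0],0],[[0.035,0.001,0],[0,0,0],0],[[0.035,0.001,0],[0,0,0],0],[[0.035,0.001,0],[0,0,0],0],[[0.035,0.001,0],[0,0,0],0],[[0.035,0.001,0],[0,0,0],0]]';  python3 where.py .49 .39 .17 88
```

```text
time: 43.43
position: [0.4771, -0.1253, 0.1482]
orientation: [-0.004, 0.698, 0.716, -0.006]
wrist_force: [0.7, 0.2, -1.0]
grip_width: 0.0313
t 43.43 p [ 0.4771 -0.1253  0.1482] xyaw 91.48 zaxis [-0.0144 -0.0041 -0.9999] w 0.0313 F [ 0.75  0.19 -0.96]
tool shift [ 0.5148  0.0259 -0.024 ]
tool turn deg [-0.82  0.24  3.48]
```

```bash
python3 -m jog '[[[0.037,0.002,0],[-0.4,0,0.3],0],[[0.037,0.002,0],[-0.4,0,0.3],0],[[0.037,0.002,-0.005],[0,0,0.3],0],[[0.037,0.002,-0.005],[0,0,0.3],0],[[0.037,0.002,0],[0,0,0.3],0],[[0.037,0.002,0],[0,0,0.3],0],[[0.037,0.002,0],[0,0,0],0],[[0.037,0.002,0],[0,0,0],0],[[0.037,0.002,0],[0,0,0],0],[[0.037,0.002,0],[0,0,0],0]]';  python3 where.py .49 .39 .17 88
```

```text
time: 44.27
position: [0.4869, 0.2627, 0.1536]
orientation: [-0.003, 0.71, 0.704, -0.002]
wrist_force: [0.3, 0.1, 0.3]
grip_width: 0.0313
t 44.27 p [0.4869 0.2627 0.1536] xyaw 89.57 zaxis [-0.0075  0.0019 -1.    ] w 0.0313 F [0.27 0.08 0.32]
tool shift [ 0.1273  0.002  -0.0162]
tool turn deg [-0.43 -0.1   1.57]
```

```bash
python3 -m jog '[[[0,0,0],[-0.4,0,0],0],[[0,0,0],[0,0,0],0]]'
python3 - <<'E'
from h import *
d=get("wrist"); np.save("w15.npy",d,allow_pickle=True)
cv2.imwrite("pics/w15.png",d["frame"][:,:,::-1])
E
```

```text
time: 44.43
position: [0.4838, 0.273, 0.1508]
orientation: [-0.001, 0.705, 0.709, -0.001]
wrist_force: [-0.6, -1.1, -0.9]
grip_width: 0.0312
```

View pics/w15.png

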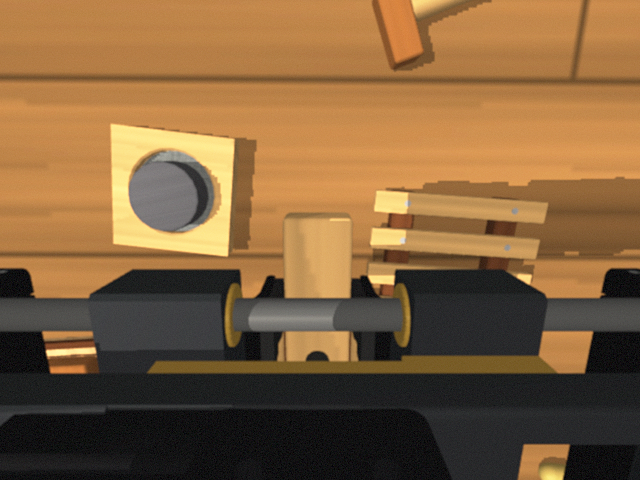

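```bash
python3 - <<'E'
from h import *
d=np.load("w15.npy",allow_pickle=True).item(); P=lambda u,v,z:onz(d,u,v,z)[:2]
a,b=P(376,189,.028),P(547.5,203,.028);u=(b-a)/np.linalg.norm(b-a); n=np.array([u[1],-u[0]])
print(np.linalg.norm(b-a),(a+b)/2+n*.080,np.degrees(np.arctan2(u[1],u[0])))
a,b=P(372,228,.028),P(540,240,.028);u=(b-a)/np.linalg.norm(b-a); n=np.array([u[1],-u[0]])
print(np.linalg.norm(b-a),(a+b)/2+n*.045,np.degrees(np.arctan2(u[1],u[0])))
f,cx,cy=K(d); M=np.array(d["mount"])
for uu,v in ((288,215),(349,215),(319,357)):
    r=M[:3,:3]@np.array([(uu-cx)/f,(v-cy)/f,1]); c=M[:3,3]; print((c+r*((-.0447)-c[2])/r[2]).round(4))
E
python3 where.py .495 .395 .12 87
```

```text
0.15873187098263417 [0.52935364 0.39998901] 85.70668273990353
0.15929808569295095 [0.52993475 0.40118691] 86.16056691881244
[-0.0127 -0.0411 -0.0447]
[ 0.0144 -0.0411 -0.0447]
[ 0.0012  0.0293 -0.0447]
t 44.48 p [0.4831 0.2742 0.1507] xyaw 90.4 zaxis [-0.0035  0.0025 -1.    ] w 0.0311 F [-0.57  1.94 -1.45]
tool shift [0.1206 0.0128 0.0309]
tool turn deg [-0.2  -0.14  3.4 ]
```

```bash
python3 -m jog '[[[0.025,0.003,0],[0,0,1.1],0],[[0.03,0.003,0],[0,0,1.1],0],[[0.03,0.004,0],[-0.2,-0.1,1.1],0],[[0.025,0.004,0],[0,0,1.1],0],[[0.008,0,0],[0,0,0],0],[[0,0,0],[0,0,0],0],[[0,0,0],[0,0,0],0],[[0,0,0],[0,0,0],0]]';  python3 where.py .498 .402 .08 86
```

```text
time: 45.15
position: [0.5032, 0.3822, 0.1482]
orientation: [-0.0, 0.738, 0.675, -0.004]
wrist_force: [0.4, 0.0, -0.2]
grip_width: 0.0314
t 45.15 p [0.5032 0.3822 0.1482] xyaw 84.91 zaxis [-0.0054 -0.0048 -1.    ] w 0.0314 F [ 0.4   0.03 -0.15]
tool shift [ 0.0196 -0.0066  0.0681]
tool turn deg [-0.29  0.3  -1.09]
```

```bash
python3 -m jog '[[[0.018,-0.005,0],[-0.3,0.3,-1],0],[[0,0,0.015],[0,0,0],0],[[0,0,0.02],[0,0,0],0],[[0,0,0.02],[0,0,0],0],[[0,0,0],[0,0,0],0],[[0,0,0],[0,0,0],0]]';  python3 where.py .498 .402 .035 86
python3 - <<'E'
from h import *
d=get("wrist"); cv2.imwrite("pics/c4w.png",d["frame"][100:300,100:540,::-1])
s=get("scene"); cv2.imwrite("pics/c4.png",cv2.resize(s["frame"][130:230,310:450,::-1],None,fx=5,fy=5,interpolation=cv2.INTER_CUBIC))
E
```

```text
time: 45.65
position: [0.5021, 0.3958, 0.0954]
orientation: [-0.001, 0.734, 0.679, 0.003]
wrist_force: [0.4, -0.4, -0.0]
grip_width: 0.0312
t 45.65 p [0.5021 0.3958 0.0954] xyaw 85.51 zaxis [ 0.0033  0.005  -1.    ] w 0.0312 F [ 0.41 -0.38 -0.04]
tool shift [ 0.0056 -0.0047  0.0604]
tool turn deg [ 0.16 -0.3  -0.49]
```

View pics/c4.png

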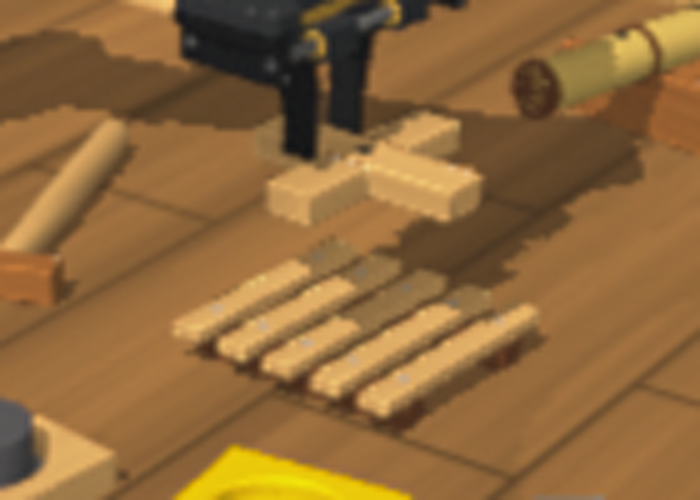

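View pics/c4w.png

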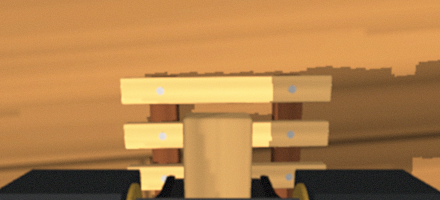

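```bash
python3 - <<'E'
from h import *
d=get("wrist"); P=lambda u,v,z:onz(d,u,v,z)[:2]
a,b=P(220.5,178.5,.028),P(431,175.5,.028);u=(b-a)/np.linalg.norm(b-a); n=np.array([u[1],-u[0]])
print(np.linalg.norm(b-a),(a+b)/2+n*.080,np.degrees(np.arctan2(u[1],u[0])))
E
python3 -m jog '[[[0.005,-0.004,0],[0.1,-0.3,-0.4],0],[[0,0,0.015],[0,0,0],0],[[0,0,0.015],[0,0,0],0],[[0,0,0.012],[0,0,0],0],[[0,0,0],[0,0,0],0],[[0,0,0],[0,0,0],0]]';  python3 where.py .498 .402 .0033 86
```

```text
0.15744556233112666 [0.53024966 0.40205842] 86.2814906783199
time: 46.3
position: [0.5015, 0.4077, 0.0601]
orientation: [-0.0, 0.731, 0.683, 0.007]
wrist_force: [0.9, -0.4, -0.5]
grip_width: 0.0313
t 46.3 p [0.5015 0.4077 0.0601] xyaw 86.11 zaxis [ 0.0093  0.0096 -0.9999] w 0.0313 F [ 0.87 -0.42 -0.52]
tool shift [-0.0065 -0.0036  0.0567]
tool turn deg [ 0.49 -0.59  0.11]
```

```bash
python3 -m jog '[[[-0.005,-0.003,0.005],[0.45,-0.55,0.1],0],[[0,0,0],[0,0,0],0],[[0,0,0.012],[0,0,0],0],[[0,0,0.01],[0,0,0],0],[[0,0,0],[0,0,0],0],[[0,0,0],[0,0,0],0]]';  python3 where.py .499 .403 .0033 86
```

```text
time: 46.8
position: [0.4991, 0.4037, 0.0329]
orientation: [0.0, 0.731, 0.682, 0.002]
wrist_force: [-0.4, -0.5, -1.2]
grip_width: 0.0313
t 46.8 p [0.4991 0.4037 0.0329] xyaw 86.02 zaxis [ 0.0023  0.0021 -1.    ] w 0.0313 F [-0.36 -0.48 -1.24]
tool shift [-0.0008 -0.0001  0.0296]
tool turn deg [ 0.12 -0.13  0.02]
```

```bash
python3 -m jog '[[[0,0,0.007],[0.1,-0.1,0],0],[[0,0,0.008],[0,0,0],0],[[0,0,0.006],[0,0,0],0],[[0,0,0],[0,0,0],0],[[0,0,0],[0,0,0],0]]';  python3 where.py .499 .403 .0033 86
python3 - <<'E'
from h import *
d=get("wrist"); cv2.imwrite("pics/c5w.png",d["frame"][100:300,100:540,::-1])
s=get("scene"); cv2.imwrite("pics/c5.png",cv2.resize(s["frame"][130:230,310:450,::-1],None,fx=5,fy=5,interpolation=cv2.INTER_CUBIC))
E
```

```text
time: 47.22
position: [0.499, 0.4034, 0.0091]
orientation: [0.0, 0.731, 0.682, -0.0]
wrist_force: [-0.6, -0.2, -0.8]
grip_width: 0.031
t 47.22 p [0.499  0.4034 0.0091] xyaw 86.0 zaxis [-3.e-04 -4.e-04 -1.e+00] w 0.031 F [-0.58 -0.18 -0.79]
tool shift [-0.0004  0.      0.0058]
tool turn deg [-0.02  0.03  0.  ]
```

View pics/c5.png

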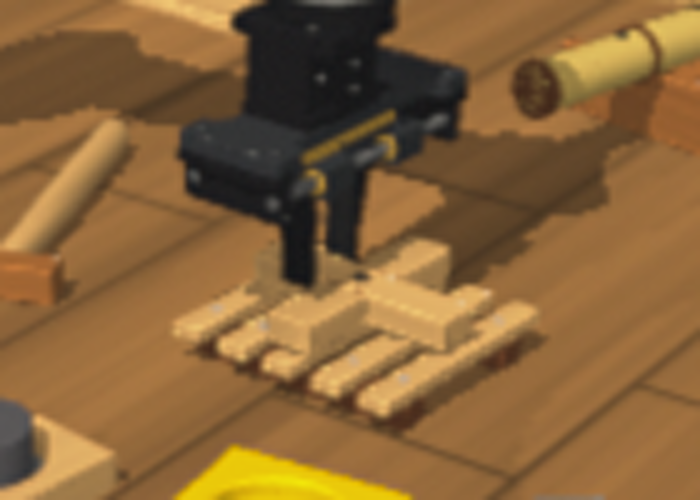

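Centred. Lower the last millimetres.

```bash
python3 -m jog '[[[0,0,0.003],[0,0,0],0],[[0,0,0],[0,0,0],0],[[0,0,0],[0,0,0],0]]'; python3 -m jog '[[[0,0,0.002],[0,0,0],0],[[0,0,0],[0,0,0],0]]'; python3 -m jog '[[[0,0,0.0015],[0,0,0],0],[[0,0,0],[0,0,0],0]]'; python3 where.py .499 .403 .0033 86
```

```text
time: 47.57
position: [0.4996, 0.404, 0.0071]
orientation: [-0.0, 0.731, 0.682, 0.001]
wrist_force: [-0.5, -0.4, -1.6]
grip_width: 0.0311
time: 47.73
position: [0.4998, 0.4042, 0.0053]
orientation: [-0.0, 0.731, 0.682, 0.001]
wrist_force: [0.0, -0.4, -0.3]
grip_width: 0.0313
time: 47.9
position: [0.4999, 0.4044, 0.0039]
orientation: [-0.0, 0.731, 0.682, 0.001]
wrist_force: [0.2, -0.1, -1.0]
grip_width: 0.0312
t 47.9 p [0.4999 0.4044 0.0039] xyaw 86.02 zaxis [ 0.0017  0.002  -1.    ] w 0.0312 F [ 0.23 -0.06 -1.  ]
tool shift [-0.0015 -0.0008  0.0006]
tool turn deg [ 0.09 -0.12  0.02]
```

```bash
python3 -m jog '[[[0,0,0.001],[0,0,0],0],[[0,0,0],[0,0,0],0]]'; python3 -m jog '[[[0,0,0.001],[0,0,0],0],[[0,0,0],[0,0,0],0]]'; python3 -m jog '[[[0,0,0.001],[0,0,0],0],[[0,0,0],[0,0,0],0]]'
```

```text
time: 48.07
position: [0.5002, 0.4046, 0.0034]
orientation: [-0.0, 0.731, 0.682, 0.002]
wrist_force: [-1.4, -0.8, -0.0]
grip_width: 0.0311
time: 48.23
position: [0.5003, 0.4046, 0.0035]
orientation: [-0.0, 0.731, 0.682, 0.002]
wrist_force: [-0.3, -0.3, 1.2]
grip_width: 0.0311
time: 48.4
position: [0.5005, 0.4048, 0.0034]
orientation: [-0.001, 0.731, 0.682, 0.002]
wrist_force: [-0.8, -0.1, 0.7]
grip_width: 0.0311
```

Stalled at 3.4 mm, as predicted for contact. Release.

```bash
python3 -m jog '[[[0,0,0],[0,0,0],0.5],[[0,0,0],[0,0,0],0.7],[[0,0,0],[0,0,0],0.7],[[0,0,0],[0,0,0],0.7],[[0,0,0],[0,0,0],0.7],[[0,0,0],[0,0,0],0.7],[[0,0,0],[0,0,0],0.7]]' 10; python3 where.py; python3 -m jog '[[[0,0,-0.006],[0,0,0],0.7],[[0,0,-0.012],[0,0,0],0.8],[[0,0,-0.03],[0,0,0],1],[[0,0,-0.04],[0,0,0],1],[[0,0,-0.04],[0,0,0],1],[[0,-0.01,-0.04],[0,0,0],1],[[0,0,0],[0,0,0],1],[[0,0,0],[0,0,0],1]]'
python3 - <<'E'
from h import *
d=get("wrist"); np.save("w16.npy",d,allow_pickle=True); cv2.imwrite("pics/w16.png",d["frame"][:,:,::-1])
s=get("scene"); cv2.imwrite("pics/end_s.png",s["frame"][:,:,::-1])
t=get("side"); cv2.imwrite("pics/end_t.png",t["frame"][:,:,::-1])
E
```

```text
time: 48.98
position: [0.5009, 0.4051, 0.0024]
orientation: [-0.0, 0.731, 0.682, 0.002]
wrist_force: [-0.5, -0.4, 0.7]
grip_width: 0.06
t 48.98 p [0.5009 0.4051 0.0024] xyaw 86.02 zaxis [ 0.0032  0.0036 -1.    ] w 0.06 F [-0.5  -0.44  0.65]
tool turn deg [ 0.17 -0.22 -0.  ]
time: 49.65
position: [0.4902, 0.4037, 0.1815]
orientation: [0.0, 0.732, 0.681, 0.002]
wrist_force: [-0.6, -0.1, -0.3]
grip_width: 0.0867
```

View pics/w16.png

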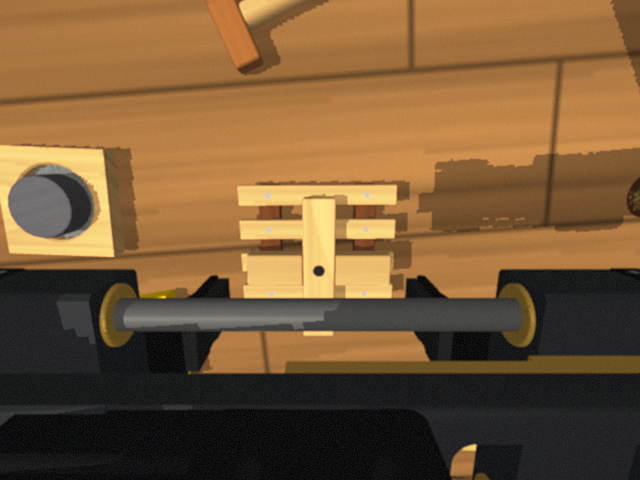

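View pics/end_s.png

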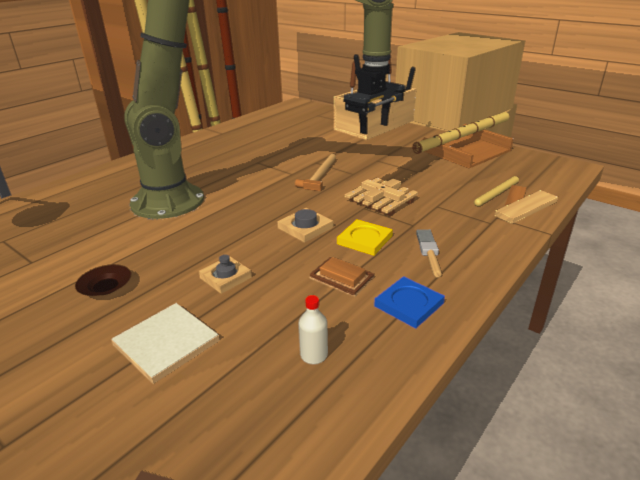

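View pics/end_t.png

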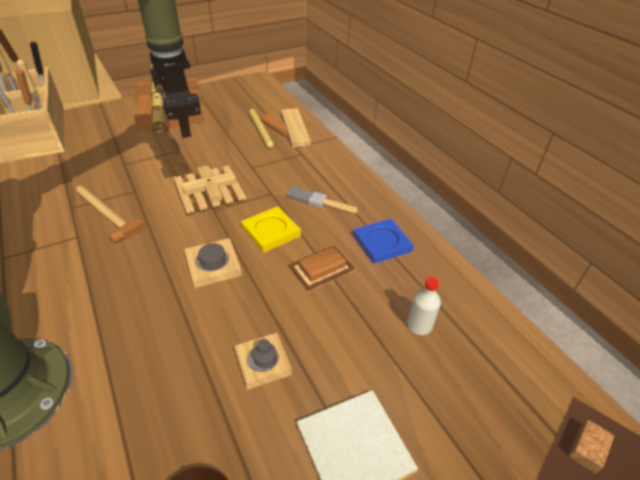

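```bash
python3 - <<'E'
from h import *
d=np.load("w16.npy",allow_pickle=True).item(); P=lambda u,v,z:onz(d,u,v,z)[:2]
a,b=P(238,186,.028),P(396.5,184.5,.028);u=(b-a)/np.linalg.norm(b-a); n=np.array([u[1],-u[0]])
print("rack",(a+b)/2+n*.08,"hole",P(318.5,271,.048),"ends mid",(P(319,198,.048)+P(318.5,335,.048))/2)
s=get("scene")
# things not moved: image difference against start at dish,bottle,brush,mallet
s0=np.load("s.npy",allow_pickle=True).item()
for n,(x0,y0,x1,y1) in dict(dish=(70,260,125,300),bottle=(295,290,332,365),brush=(412,225,445,280),mallet=(290,150,340,192)).items():
    print(n,np.abs(s["frame"][y0:y1,x0:x1].astype(int)-s0["frame"][y0:y1,x0:x1]).mean().round(2))
E
python3 where.py
```

```text
rack [0.52977052 0.4024856 ] hole [0.53264959 0.40270938] ends mid [0.53151542 0.40302712]
dish 0.8
bottle 0.69
brush 0.64
mallet 1.79
t 49.85 p [0.4891 0.4027 0.1778] xyaw 85.88 zaxis [-6.0e-04 -1.3e-03 -1.0e+00] w 0.087 F [-0.33  0.15 -1.46]
tool turn deg [-0.03  0.08 -0.  ]
```

```bash
python3 -c "
from cell import arm
print(arm.job_done())"
```

```text
the job is handed in; nothing more can be done
None
```

I took the stack apart from the top down, let each piece go before taking the next, and handed the job in at about 50 s of the 128 s allowed. The hand-in gives no verdict, so the figures below are my own measurements from the wrist camera.

| Piece | Resting place | Distance from centre | Limit |
|---|---|---|---|
| Small knob weight | small well | about 5 mm | 12 mm |
| Big flat weight | large well | about 1 mm | 12 mm |
| Pressing block | oblong tray | about 3 mm | 14 mm |
| Glued cross | drying rack | about 2–3 mm | 15 mm |

- **Final pictures:** The scene and side views show all four pieces flat or upright and the gripper open and clear. The dish, bottle, brush and mallet look unchanged from the first scene picture.
- **Fingertips short of the stated tool point:** The real fingertips end about 31–34 mm above the reported TCP, which the pictures and a first close over the knob without contact both showed. I used that offset for every grasp.
- **Contact not confirmed by force:** When I lowered the two weights, the wrist force did not clearly drop at touchdown. I judged contact by the arm stalling at the predicted height, and both weights sat still when released.
- **Camera disagreement:** The scene and side cameras differed by about 5 mm in x on the wells and tray, so I relied on the wrist camera for placing.

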